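Put the soldering bench's fume extractor into service

ROBOT

A 6-joint arm with a two-finger parallel gripper is mounted at the origin on the work surface. World frame = base frame: x ahead of the robot, y to its left, z up, the work surface at z = 0. Lengths are in mm, angles in rad, forces in N, time in s.
With the tool pointing down it reaches from about 275 to 1000 mm from the base axis. Payload 8.4 kg.
Tool frame: the origin (TCP) lies midway between the tips of the shut fingers; the grasp point (between the pads) lies 19 mm behind it; z points along the fingers, x is the direction in which the jaws open and shut, and the axes are right-handed (so a half turn about z gives the same grasp; the last joint's range is limited). The gripper opens to 85 mm and grips with 20 to 120 N. Pads are 22 mm wide; open, the fingers measure 114 mm over their backs; the gripper's body (76 mm by 85 mm) begins 54 mm behind the grasp point. The pads swing forward as they close: fully open they stand 13 mm farther back than shut.
Start: joints at [1.288, 0.353, 1.633, -0, 1.155, -0.002], TCP at [173.201, 600.524, 231.281] pointing down, gripper open.
Joint ranges: [-2.63, 2.63], [-0.92, 2.1], [0.06, 2.66], [-1.3, 4.44], [0, 2.69], [-3.02, 3.02]. Speed limits (rad/s): [2.22, 2.22, 2.79, 3.14, 3.14, 3.14].

INTERFACE

Orientations are given as [roll, pitch, yaw] about the fixed x, y, z axes, in that order (R = Rz(yaw) Ry(pitch) Rx(roll)).
In Python, from rig import sense, grab_frame, camera_model, job gives the robot as it stands.
- The arm moves only by the tool arm_command, never from a script. Its argument "plan" is a list of rows, each an object with "translation": the shift along the tool's x, y, z in cm, a list of three; "twist": the turn about the tool's z in rad; "gripper": the opening, from 0 (shut) to 1 (fully open). A call has exactly 5 rows; each row is the pose to reach, as a shift and turn from the pose measured when the call began, along the tool's axes at that moment; what a row does not reach only later rows make up. A row lasts 1/12 s, in which the tool goes at most 41.7 mm and 7.16 degrees, less where a joint would pass 70% of its speed; a pose out of reach is approached as far as the arm can. A call with a gripper value outside its range is refused whole. The fingers move at their own pace and stop on an object; "squeeze" is the grip in N (left out, the last holds). Time passes only in rows, so rows that repeat a pose let the fingers close, or fill a call up. It gives the time, the measured TCP pose, the force and the opening at its end, in the units of the state.
- sense(): the state, without advancing time (a new reading comes with each control period).
- grab_frame(name): name is "scene" or "side" or "wrist"; returns the picture (480x640x3 uint8, blue, green, red); there is no depth.
- camera_model(name): a dict with "fx", "fy", "cx", "cy" (pixels), "dist_coeffs" ([k1, k2, p1, p2, k3] as OpenCV has them; the pictures are not rectified), "pose" (4x4, takes a point from camera to world coordinates). Camera axes: x right, y down, z forward; pixel columns grow to the right and rows downward; lengths in mm; the calibration is good to about 2 mm. A picture is of the moment at which its call begins: read the wrist's pose just before it. camera_model takes no time and is no camera call; for the wrist camera it gives the pose at the moment of the call.
- job.sign_off(): hands the job in, once; it reports no verdict.
The state is a dict: "clock": time; "qpos": joint angles; "qvel": joint speeds; "joint_efforts": joint torques, N m; "eef_pos": TCP position; "tcp_rot": TCP orientation; "contact_force": force on the tool from outside, world axes, zero at the start; "wrist_torque": the same for the moment, N m; "opening": opening from 0.0 (shut) to 1.0 (fully open).
Only numpy, scipy, OpenCV 4.12 (cv2) and the standard library are available. Lean on these libraries where they do the work, as an engineer would, in place of code of your own. Each camera call takes 0.05 s, during which the arm holds its last target.

TASK

Get the fume extractor ready for soldering: first lift the loose dust cover off its intake by the knob and lay it flat, right way up, in the empty square metal tray, setting it down rather than dropping it. Then pull the stiff damper gate in its front out until it stands 60 mm open. Leave everything else on the bench where it is.

Things in the scene. Friction and masses are not known exactly. Their poses are not given: they have to be found in the camera images.
- extractor_front (a point): The fume extractor: a grey sheet-steel box fixed to the bench, 170 mm deep (x), 200 mm wide (y), 192 mm high. This point is the middle of the damper slot, in the plane of the front face, 75 mm above the bench; -x points straight out of the front (the way the gate pulls out), +y along the front, +z up.
- lip_edge (a point): Middle of the lower front edge of the extractor's steel top plate, which juts out 60 mm beyond the front face over the gate (underside 187 mm, top 192 mm above the bench). A hand straight above the gate's grip strikes this lip: lean the tool outward, away from the box, 30 to 45 degrees from vertical.
- intake_rim (a point): Centre of the rim of the round intake collar on top of the extractor: outer diameter 100 mm, inner 92 mm, 22 mm high, rim 214 mm above the bench; its axis is 70 mm behind the front face. In line with it, 235 mm behind the front face, is the axis of the black filter canister fixed behind the box: 100 mm diameter, 215 mm high.
- gate_grip (a point): Centre of the damper gate's grip, an upright black block 18 mm thick (y; pinch it here), 28 mm long (x), 46 mm high, axes as the extractor's, 75 mm above the bench. Shut, it is 60 mm in front of the front face. A neck 18 mm wide and 10 mm high joins it to the level steel blade, 112 mm wide, 4 mm thick, whose front edge is 10 mm in front of the face when shut.
- gate (a joint): How far the damper gate is pulled out, m: 0 shut, 0.105 fully out; it moves along the extractor's -x. Stiff: about 9 N of sliding friction (a little more when moved fast), no spring, stays where it is left. At the start it is 0 to 10 mm open.
- cover_knob (a point): Centre of the round black knob of the loose dust cover: 32 mm diameter, 24 mm high, on a 16 mm stem; z up. It is 28 mm above the top of the disc and 46 mm above the underside of the plug (see cover). At the start it is 248 mm above the bench.
- cover: The dust cover, loose, 0.2 to 0.4 kg, 58 mm high in all: a grey disc of 104 mm diameter, 6 mm thick, with the knob above and a plug of 76 mm diameter, 12 mm deep, below, which sits loosely in the intake collar while the disc rests on its rim. Origin: centre of the plug's underside; z up.
- tray_floor (a point): Centre of the inner floor of the tray: an empty square aluminium tray fixed to the bench, 155 mm by 155 mm outside, 147 mm inside, walls 4 mm thick, rim 16 mm above the bench, floor 4 mm above the bench. Axes along its sides, z up.
- board_holder_top (a point): Bystander, fixed: a circuit board clamped in a low holder, 150 mm (x) by 110 mm (y), 42 mm high; this point is the middle of the board's top, about 38 mm above the bench. It and the tray may have traded places.
- solder_reel_center (a point): Bystander, loose: a reel of solder with green flanges standing on one end, 64 mm diameter, 50 mm high; this point is its centre.
- carton_center (a point): Bystander, loose: a small open cardboard box of parts, 80 mm by 55 mm, 22 mm high; this point is its centre.
- cleaner_center (a point): Bystander, loose: a white plastic bottle, 54 mm diameter, 150 mm high; this point is its centre.
- iron_stand_center (a point): Bystander, fixed: a soldering iron in its stand, base 150 mm by 85 mm; the iron rises to about 205 mm above the bench and may reach 95 mm from this point, which is above the middle of the base, 50 mm above the bench.
- meter_center (a point): Bystander, loose: a yellow hand-held meter lying flat, 150 mm by 75 mm, 32 mm high; this point is its centre.
Things that resemble listed ones, but are neither listed nor needed, are in the scene too. Leave any red look-alike of the cover alone.

How it is judged (in metres and radians):
On the way, in this order (a step that is already met when the one before it is completed fails the run):
1. the dust cover lies flat in the tray, let go (x of cover_knob in the frame of tray_floor between -0.035 and 0.035 m and y of cover_knob in the frame of tray_floor between -0.035 and 0.035 m and z of cover_knob in the frame of tray_floor between 0.038 and 0.052 m and angle between cover_knob's own z axis and vertical below 0.1 rad and contact force between the fingers and cover below 0.5 N), for 0.2 s.
2. the damper gate stands 60 mm open (54 to 66 mm) (value of joint gate between 0.054 and 0.066 m), for 0.2 s.
At the end, for the whole second after the job is handed in: The dust cover lies flat (within 0.1 rad) and right way up on the floor of the tray, at rest, and the damper gate stands 60 mm open, within 6 mm, at rest (all of step 2 and x of cover_knob in the frame of tray_floor between -0.035 and 0.035 m and y of cover_knob in the frame of tray_floor between -0.035 and 0.035 m and z of cover_knob in the frame of tray_floor between 0.038 and 0.052 m and angle between cover_knob's own z axis and vertical below 0.1 rad and linear speed of cover below 0.02 m/s and velocity of joint gate between -0.005 and 0.005 m/s); the robot touches nothing.
It fails at once if the dust cover is dropped (falls free by more than about 2 cm) (linear speed of cover above 0.65 m/s and contact force between the fingers and cover below 0.2 N).
It fails at once if a bystander is pushed more than 15 mm (distance of any of solder_reel_center, carton_center, cleaner_center, meter_center from where it was at the start of the episode above 0.015 m).
It also fails if it takes over 64 s, if anything falls off the work surface, if the arm or the gripper's body presses on something with over 40 N, if the wrist force passes 120 N, or if a joint passes its speed limit or range.

## Working session

There is one attempt and no reset: what is moved stays moved. The work goes in short steps, Python scripts to look and compute and a tool call to move; the robot and the scene stay as the last step left them, time stands still between calls to the robot, and variables do not carry over. Pictures are saved under pics/ and viewed, and the job is handed in when it is done.

Besides the shell and the picture viewer there is one more tool, called as name([rows], argument=value, ...), one row to a line, values as JSON. arm_command: Moves the arm, as the interface text tells. Its arguments: {"type":"object","properties":{"plan":{"type":"array","items":{"type":"object","properties":{"translation":{"type":"array","items":{"type":"number"}},"twist":{"type":"number"},"gripper":{"type":"number"}}}},"squeeze":{"type":"number"}},"required":["plan"]}

```bash
ls; mkdir -p pics; python3 - <<'E'
from rig import sense, grab_frame, camera_model
import cv2
print(sense())
for n in ("scene","side","wrist"):
    m=camera_model(n); print(n,m)
    cv2.imwrite(f"pics/{n}0.png",grab_frame(n))
E
```

```text
pics
{'clock': 0.0, 'qpos': array([ 1.28759350e+00,  3.53652352e-01,  1.63415155e+00,  3.58050552e-05,
        1.15517478e+00, -2.39295035e-03]), 'qvel': array([ 1.67964209e-03,  3.97099093e-05, -9.35376683e-04,  7.02248337e-04,
       -2.85662560e-04, -7.58341349e-04]), 'joint_efforts': array([ 2.62601490e-03, -6.05244613e+01, -3.42079604e+01,  1.31809479e-04,
        9.14084434e-03, -3.14629551e-05]), 'eef_pos': array([173.06004749, 600.06477611, 230.55159534]), 'tcp_rot': array([-3.14155660e+00,  1.38594321e-03,  1.28997199e+00]), 'contact_force': array([ 0.4493521 , -0.44050748,  0.47958927]), 'wrist_torque': array([-0.0413602 ,  0.03865895,  0.06259569]), 'opening': 0.9994648121946804}
scene {'fx': 621.559419568116, 'fy': 621.559419568116, 'cx': 322.91391029590295, 'cy': 236.98162909383367, 'dist_coeffs': array([-0.1990767,  0.       ,  0.       ,  0.       ,  0.       ]), 'pose': array([[ 5.50018941e-01,  6.89808441e-01, -4.70790271e-01,
         1.27387377e+03],
       [ 8.35064020e-01, -4.62440405e-01,  2.98021735e-01,
        -5.30300002e+02],
       [-1.21345349e-02, -5.570
[... 531 characters left out ...]
8053e-03, -7.54010972e-01, -6.56858536e-01,
         8.19643089e+02],
       [ 0.00000000e+00,  0.00000000e+00,  0.00000000e+00,
         1.00000000e+00]])}
wrist {'fx': 368.13496168078535, 'fy': 368.13496168078535, 'cx': 319.5399764602168, 'cy': 239.07739088357573, 'dist_coeffs': array([-0.0454338,  0.       ,  0.       ,  0.       ,  0.       ]), 'pose': array([[ 2.76475697e-01,  9.17808143e-01,  2.84937542e-01,
         1.00405569e+02],
       [ 9.61020108e-01, -2.63660563e-01, -8.32073301e-02,
         6.22594251e+02],
       [-1.24157238e-03,  2.96835512e-01, -9.54927818e-01,
         3.73750569e+02],
       [ 0.00000000e+00,  0.00000000e+00,  0.00000000e+00,
         1.00000000e+00]])}
```

View pics/scene0.png

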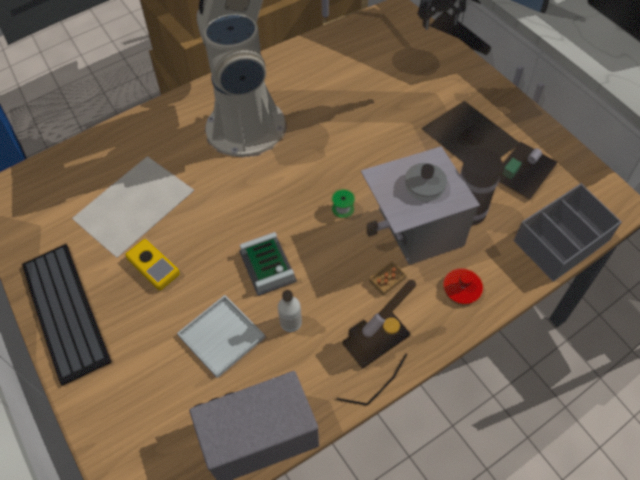

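View pics/side0.png

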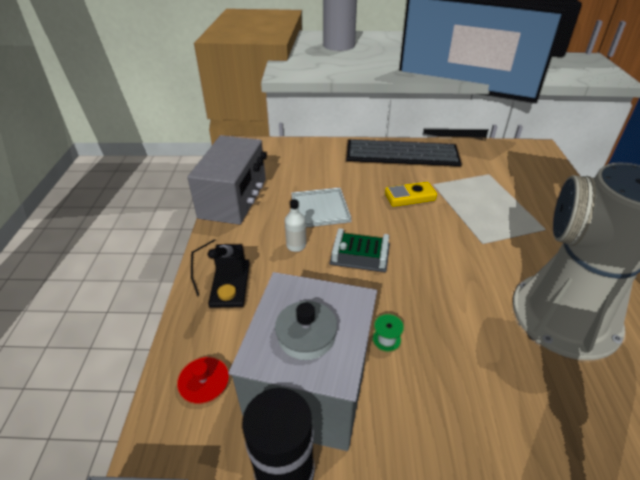

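View pics/wrist0.png

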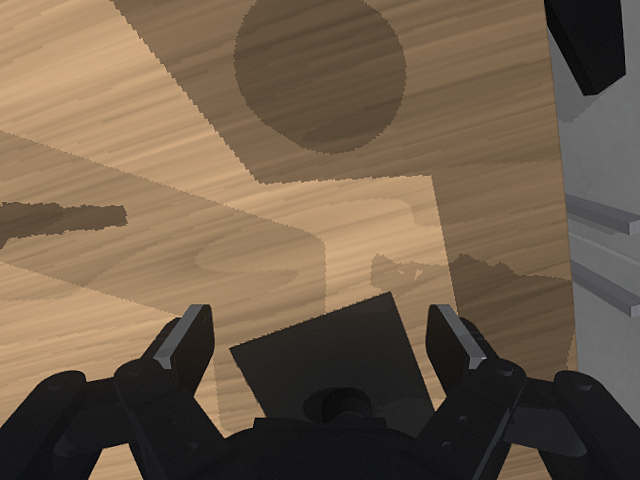

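The scene view shows the grey cover on the extractor (knob about (428,170)), the gate grip at (375,228), and the light tray at (222,335). The red look-alike is at (463,287). In the side view the cover knob is at (306,313) and the tray at (322,207).

```bash
cat > h.py <<'E'
import numpy as np, cv2, json
from rig import sense, grab_frame, camera_model
def ray(m,uv):
    K=np.array([[m['fx'],0,m['cx']],[0,m['fy'],m['cy']],[0,0,1.]])
    p=cv2.undistortPoints(np.array([[uv]],float),K,np.array(m['dist_coeffs']))[0,0]
    P=np.array(m['pose']); d=P[:3,:3]@np.array([p[0],p[1],1]); return P[:3,3],d/np.linalg.norm(d)
def onz(m,uv,z):
    o,d=ray(m,uv); return o+d*(z-o[2])/d[2]
def tri(m1,a,m2,b):
    o1,d1=ray(m1,a);o2,d2=ray(m2,b)
    t=np.linalg.lstsq(np.stack([d1,-d2],1),o2-o1,rcond=None)[0]
    p,q=o1+t[0]*d1,o2+t[1]*d2; return (p+q)/2,np.linalg.norm(p-q)
def proj(m,X):
    P=np.linalg.inv(np.array(m['pose'])); K=np.array([[m['fx'],0,m['cx']],[0,m['fy'],m['cy']],[0,0,1.]])
    r=cv2.Rodrigues(P[:3,:3])[0]
    return cv2.projectPoints(np.array(X,float).reshape(-1,1,3),r,P[:3,3],K,np.array(m['dist_coeffs']))[0][:,0]
def crop(img,x0,y0,x1,y1,s,name):
    cv2.imwrite(name,cv2.resize(img[y0:y1,x0:x1],None,fx=s,fy=s,interpolation=cv2.INTER_CUBIC))
E
python3 - <<'E'
from h import *
a=cv2.imread('pics/scene0.png');b=cv2.imread('pics/side0.png')
crop(a,330,130,530,280,4,'pics/c1.png')
crop(b,170,260,370,410,4,'pics/c2.png')
crop(a,160,260,320,380,5,'pics/c3.png')
E
```

```text
(no output)
```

View pics/c1.png

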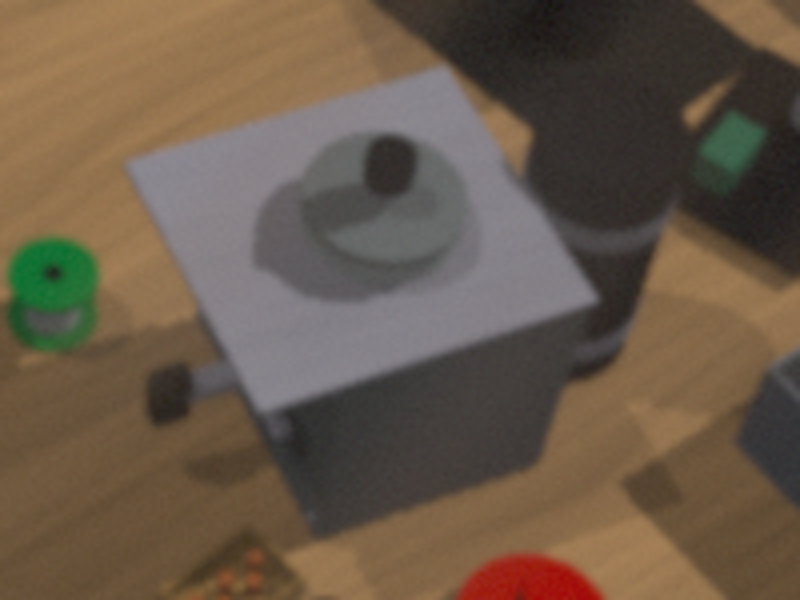

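View pics/c2.png

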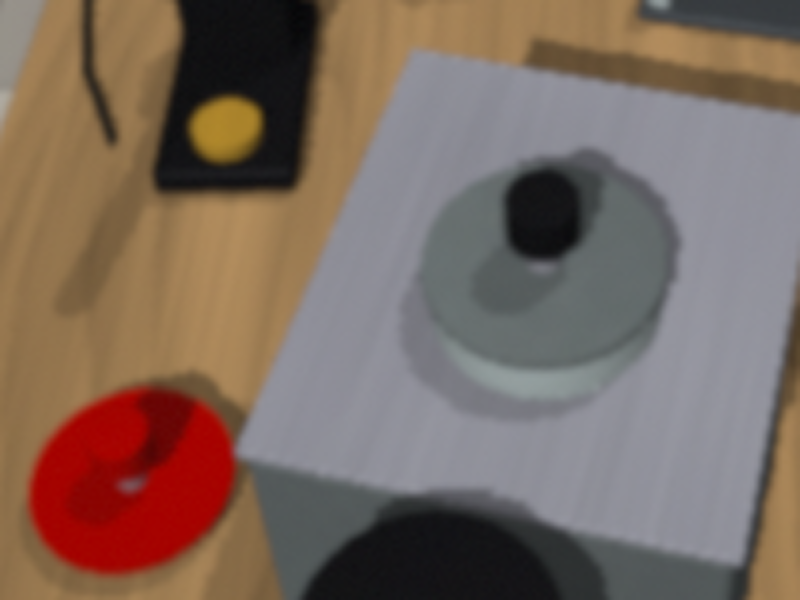

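View pics/c3.png

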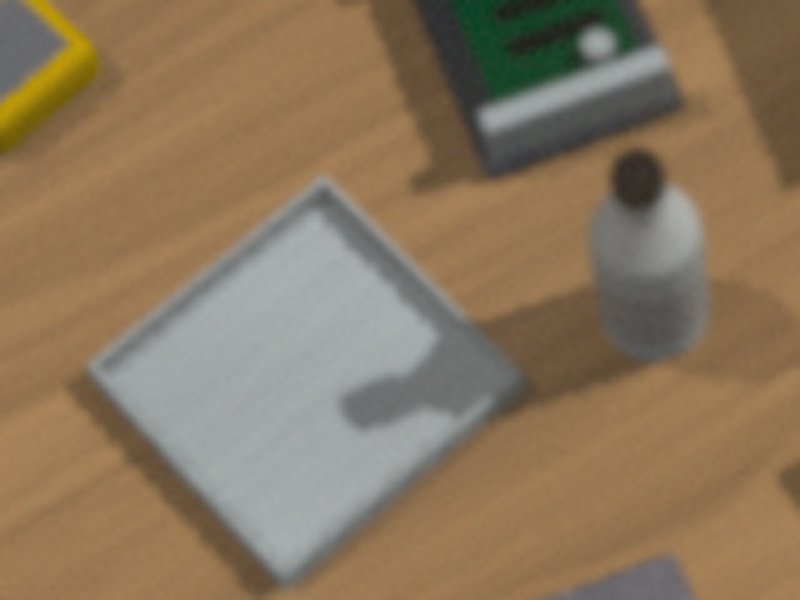

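The crops confirm the cover: a grey disc with a black knob, sitting on the collar. The red disc at scene (463,287) / side (203,380) lies on the bench, so it is not the one meant. The only empty square tray is the light one, with rim corners at (225,296), (265,336), (218,377) and (178,334).

```bash
python3 - <<'E'
from h import *
np.set_printoptions(precision=1,suppress=True)
S=camera_model('scene');D=camera_model('side')
a=cv2.imread('pics/scene0.png');b=cv2.imread('pics/side0.png')
def blob(img,box,f):
    x0,y0,x1,y1=box; r=img[y0:y1,x0:x1]; m=f(r).astype(np.uint8)
    n,l,st,c=cv2.connectedComponentsWithStats(m); i=1+np.argmax(st[1:,4]); return c[i]+[x0,y0],st[i]
k1=blob(a,(412,158,445,182),lambda r:r.max(2)<75); k2=blob(b,(290,295,322,330),lambda r:r.max(2)<45)
print(k1,k2); print('knob',tri(S,k1[0],D,k2[0]))
print('z248',onz(S,k1[0],248),onz(D,k2[0],248))
c=[onz(S,p,16) for p in [(224.8,296),(264.8,336),(217.6,377.2),(178.4,334)]]
print('tray',np.array(c),np.mean(c,0))
hi=np.array(c); e=[hi[1]-hi[0],hi[2]-hi[1],hi[3]-hi[2],hi[0]-hi[3]];print([np.linalg.norm(x) for x in e],[np.degrees(np.arctan2(x[1],x[0])) for x in e])
for M,ps in ((S,[(361.75,170.5),(440.75,147),(480,205),(397,233)]),(D,[(378,290),(355.5,401),(230,374),(273,272.5)])):
    c=np.array([onz(M,p,192) for p in ps]);print('plate',c,c.mean(0),[np.linalg.norm(c[i]-c[i-1]) for i in range(4)],[np.degrees(np.arctan2(*(c[i]-c[i-1])[[1,0]])) for i in range(4)])
print('grip top',onz(S,(373,227.5),75))
for n,p,z in [('bottle base',(289,325),10),('bottle cap',(287.5,296),145),('reel top',(343,198),50),('carton',(387,279),11),('red',(463,287),20),('stand base',(376,337),20),('board',(267,263),40),('iron tip?',(410,285),200)]:
    print(n,onz(S,p,z))
E
```

```text
(array([426.8, 171.5]), array([  9,   6,  13,  16, 173], dtype=int32)) (array([305.5, 313.1]), array([  7,   8,  18,  21, 335], dtype=int32))
knob (array([600.4, 197.7, 245.5]), np.float64(0.24425157421344712))
z248 [601.7 196.2 248. ] [600.3 199.8 248. ]
tray [[ 501.4 -340.3   16. ]
 [ 653.5 -311.6   16. ]
 [ 684.4 -460.7   16. ]
 [ 531.7 -489.    16. ]] [ 592.8 -400.4   16. ]
[np.float64(154.7112111510374), np.float64(152.27321553880313), np.float64(155.35167227976376), np.float64(151.77040600272994)] [np.float64(10.701218678945656), np.float64(-78.27362657356139), np.float64(-169.4805160535142), np.float64(101.48825019644875)]
plate [[475.   95.8 192. ]
 [524.2 315.2 192. ]
 [724.7 274.4 192. ]
 [676.9  54.1 192. ]] [600.2 184.9 192. ] [np.float64(206.17193538124243), np.float64(224.81589585133094), np.float64(204.61196785597502), np.float64(225.51326226314)] [np.float64(168.30958505675972), np.float64(77.36083407207842), np.float64(-11.489406490306777), np.float64(-102.23953896999727)]
plate [[468.5  98.4 192. ]
 [521.3 322.6 192. ]
 [718.9 279.1 192. ]
 [671.1  54.9 192. ]] [595.  188.7 192. ] [np.float64(207.2039367447261), np.float64(230.34969385925444), np.float64(202.3436020746647), np.float64(229.25373820775087)] [np.float64(167.86552792068161), np.float64(76.76752280825553), np.float64(-12.432952810068187), np.float64(-102.02226307433669)]
grip top [570.5  69.3  75. ]
bottle base [ 658.1 -245.3   10. ]
bottle cap [ 653.4 -237.1  145. ]
reel top [432.2  70.1  50. ]
carton [687.5  33.5  11. ]
red [819.7 177.6  20. ]
stand base [807.3 -88.9  20. ]
board [ 490.3 -206.1   40. ]
iron tip? [808.3 -10.  200. ]
```

```bash
cat >> h.py <<'E'
from scipy.spatial.transform import Rotation as Ro
def st():
    s=sense(); R=Ro.from_euler('xyz',s['tcp_rot']).as_matrix(); return s,R
def go(X,yaw=None):
    s,R=st(); d=R.T@(np.array(X)-s['eef_pos'])/10
    z=R[:,2]; 
    print('t',round(float(s['clock']),2),'pos',np.round(s['eef_pos'],1),'x',np.round(R[:,0],3),'z',np.round(z,3),'F',np.round(s['contact_force'],1),'op',round(float(s['opening']),3),'q',np.round(s['qpos'],2))
    print('delta tool cm',np.round(d,2),end=' ')
    if yaw is not None:
        v=R.T@np.array([np.cos(yaw),np.sin(yaw),0]); print('twist',round(float(np.arctan2(v[1],v[0])),3),end='')
    print()
E
python3 - <<'E'
from h import *
np.set_printoptions(precision=1,suppress=True)
S=camera_model('scene');D=camera_model('side')
for p,q in [((190,410),(218,139)),((295,375),(192,173))]: print(tri(S,p,D,q))
print('scope',[onz(S,p,110) for p in [(190,410),(295,375),(318,430),(210,475)]])
go((601,198,330),-0.216)
E
```

```text
(array([ 843.9, -528.7,  192.6]), np.float64(107.23712482402827))
(array([ 881.6, -317.3,  199. ]), np.float64(77.46433005189601))
scope [array([ 758.5, -553.1,  110. ]), array([ 813.4, -319.1,  110. ]), array([ 945.2, -344.9,  110. ]), array([ 905.5, -584.3,  110. ])]
t 0.15 pos [173.1 600.2 230.7] x [ 0.3  1.  -0. ] z [-0. -0. -1.] F [ 0.2 -0.2 -1. ] op 0.999 q [ 1.3  0.3  1.6 -0.   1.2 -0. ]
delta tool cm [-26.8  52.3  -9.9] twist 1.506
```

arm_command([
  {"translation": [0,0,-4],"twist": 0.12,"gripper": 1},
  {"translation": [0,0,-8],"twist": 0.24,"gripper": 1},
  {"translation": [0,0,-11],"twist": 0.36,"gripper": 1},
  {"translation": [0,0,-11],"twist": 0.48,"gripper": 1},
  {"translation": [0,0,-11],"twist": 0.6,"gripper": 1},
])

```text
clock: 0.57
eef_pos: [173.4, 601.3, 343.3]
tcp_rot: [-3.14, -0.003, 0.684]
contact_force: [-0.2, -0.8, -1.0]
opening: 0.999
```

```bash
python3 - <<'E'
from h import *
go((601,198,335),-0.216)
E
```

```text
t 0.57 pos [173.4 601.3 343.3] x [0.775 0.632 0.003] z [ 0.001  0.003 -1.   ] F [-0.2 -0.8 -1. ] op 0.999 q [ 1.29  0.27  1.5  -0.    1.37  0.6 ]
delta tool cm [ 7.65 58.27  0.75] twist 0.9
```

arm_command([
  {"translation": [0.5,4,0],"twist": 0.1,"gripper": 1},
  {"translation": [1,8,0],"twist": 0.2,"gripper": 1},
  {"translation": [1.6,12,0],"twist": 0.3,"gripper": 1},
  {"translation": [2.1,16,0],"twist": 0.4,"gripper": 1},
  {"translation": [2.6,20,0.3],"twist": 0.5,"gripper": 1},
])

```text
clock: 0.98
eef_pos: [321.0, 461.4, 340.3]
tcp_rot: [-3.138, -0.002, 0.18]
contact_force: [0.6, 0.8, -0.3]
opening: 0.999
```

```bash
python3 - <<'E'
from h import *
go((601,198,335),-0.216)
E
```

```text
t 0.98 pos [321.  461.4 340.3] x [0.984 0.179 0.002] z [ 0.001  0.004 -1.   ] F [ 0.6  0.8 -0.3] op 0.999 q [0.96 0.17 1.64 0.   1.33 0.78]
delta tool cm [22.85 30.92  0.48] twist 0.396
```

arm_command([
  {"translation": [2.4,3.2,0],"twist": 0.1,"gripper": 1},
  {"translation": [4.8,6.5,0],"twist": 0.2,"gripper": 1},
  {"translation": [7.2,9.7,0],"twist": 0.3,"gripper": 1},
  {"translation": [9.6,13,0],"twist": 0.4,"gripper": 1},
  {"translation": [12,16.2,0.3],"twist": 0.4,"gripper": 1},
])

```text
clock: 1.4
eef_pos: [469.2, 321.8, 337.5]
tcp_rot: [-3.137, -0.001, -0.227]
contact_force: [0.5, 1.0, -0.2]
opening: 1.0
```

```bash
python3 - <<'E'
from h import *
go((601,198,335),-0.216)
E
```

```text
t 1.4 pos [469.2 321.8 337.5] x [ 0.974 -0.225  0.001] z [ 0.002  0.004 -1.   ] F [ 0.5  1.  -0.2] op 1.0 q [0.6  0.18 1.63 0.   1.33 0.82]
delta tool cm [15.62  9.1   0.22] twist -0.011
```

arm_command([
  {"translation": [3.4,2,0],"twist": 0,"gripper": 1},
  {"translation": [7,4,0],"twist": 0,"gripper": 1},
  {"translation": [10.5,6.1,0.1],"twist": 0,"gripper": 1},
  {"translation": [14,8,0.2],"twist": 0,"gripper": 1},
  {"translation": [15.6,9.1,0.2],"twist": 0,"gripper": 1},
])

```text
clock: 1.82
eef_pos: [603.5, 194.8, 334.5]
tcp_rot: [-3.138, -0.002, -0.229]
contact_force: [-1.0, -0.4, -1.0]
opening: 0.998
```

```bash
python3 - <<'E'
from h import *
go((601,198,229),-0.216)
W=camera_model('wrist'); im=grab_frame('wrist'); cv2.imwrite('pics/w1.png',im)
for P in [(601,198,260),(601,198,220)]: print(proj(W,P))
E
```

```text
t 1.82 pos [603.5 194.8 334.5] x [ 0.974 -0.227  0.002] z [ 0.002  0.003 -1.   ] F [-1.  -0.4 -1. ] op 0.998 q [0.31 0.29 1.49 0.   1.36 0.54]
delta tool cm [-0.33 -0.23 10.55] twist -0.013
[[314.35088711 249.99380071]]
[[315.06970687 232.25717257]]
```

View pics/w1.png

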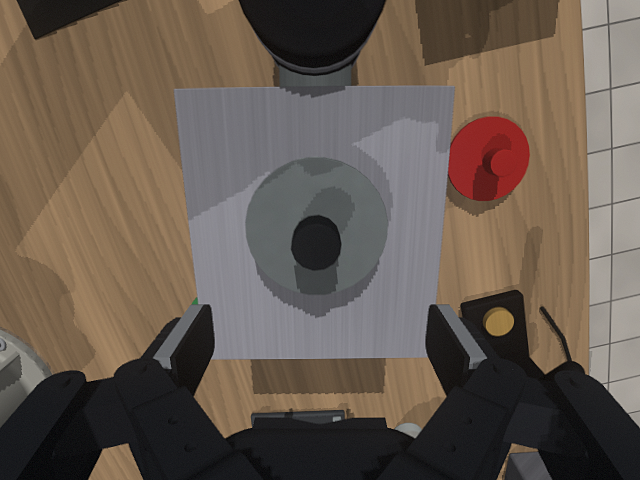

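The wrist view shows the black knob at (316,242) on the grey disc, centred about (316,226). The red look-alike is off to the right at (488,160). I'll refine the knob position from this view.

```bash
python3 - <<'E'
from h import *
np.set_printoptions(precision=1,suppress=True)
W=camera_model('wrist'); im=cv2.imread('pics/w1.png')
r=im[205:280,280:350]; m=(r.max(2)<40).astype(np.uint8)
n,l,s,c=cv2.connectedComponentsWithStats(m); i=1+np.argmax(s[1:,4]); print(s[i],c[i]+[280,205])
# top ellipse lower edge etc.
print('knob@250',onz(W,c[i]+[280,205],250))
print('disc', onz(W,(316.5,226.5),220), onz(W,(246,228),220),onz(W,(388,228),220))
# plate edges
P=np.array([onz(W,p,192) for p in [(176,89),(455,87),(474,358),(200,360)]]);print(P, [np.degrees(np.arctan2(*(P[i]-P[j])[[1,0]])) for i,j in ((1,0),(1,2),(2,3),(0,3))])
E
```

```text
[  11   10   50   55 2122] [315.9 242.7]
knob@250 [603.2 197.9 250. ]
disc [604.  200.5 220. ] [553.8 211.1 220. ] [654.4 187.6 220. ]
[[526.  317.9 192. ]
 [724.7 272.9 192. ]
 [714.   39.  192. ]
 [469.4  94.4 192. ]] [np.float64(-12.76348235517196), np.float64(87.37077334507778), np.float64(-12.77801885538245), np.float64(75.78054751349369)]
```

arm_command([
  {"translation": [-0.2,-0.3,2],"twist": 0,"gripper": 1},
  {"translation": [-0.2,-0.3,4],"twist": 0,"gripper": 1},
  {"translation": [-0.2,-0.3,6],"twist": 0,"gripper": 0.8},
  {"translation": [-0.2,-0.3,8],"twist": 0,"gripper": 0.7},
  {"translation": [-0.2,-0.3,9],"twist": 0,"gripper": 0.6},
])

```text
clock: 2.28
eef_pos: [602.0, 196.6, 241.6]
tcp_rot: [-3.141, 0.001, -0.23]
contact_force: [-0.3, -0.5, -1.3]
opening: 0.61
```

```bash
python3 - <<'E'
from h import *
go((602.5,198,228),-0.216)
E
```

```text
t 2.28 pos [602.  196.6 241.6] x [ 0.974 -0.228 -0.001] z [-0.001  0.001 -1.   ] F [-0.3 -0.5 -1.3] op 0.61 q [0.31 0.36 1.6  0.   1.18 0.54]
delta tool cm [ 0.02 -0.15  1.36] twist -0.014
```

arm_command([
  {"translation": [0,-0.2,0.7],"twist": 0,"gripper": 0.6},
  {"translation": [0,-0.2,1.3],"twist": 0,"gripper": 0.6},
  {"translation": [0,-0.2,1.3],"twist": 0,"gripper": 0.3},
  {"translation": [0,-0.2,1.3],"twist": 0,"gripper": 0.3},
  {"translation": [0,-0.2,1.3],"twist": 0,"gripper": 0.2},
], squeeze=50)

```text
clock: 2.7
eef_pos: [602.8, 198.7, 229.4]
tcp_rot: [-3.141, -0.0, -0.23]
contact_force: [0.5, 0.3, -2.4]
opening: 0.359
```

arm_command([
  {"translation": [0,0,0],"twist": 0,"gripper": 0.2},
  {"translation": [0,0,0],"twist": 0,"gripper": 0.2},
  {"translation": [0,0,-0.5],"twist": 0,"gripper": 0.2},
  {"translation": [0,0,-1],"twist": 0,"gripper": 0.2},
  {"translation": [0,0,-1.5],"twist": 0,"gripper": 0.2},
])

```text
clock: 3.12
eef_pos: [602.9, 198.7, 245.1]
tcp_rot: [-3.14, -0.0, -0.23]
contact_force: [0.2, -0.9, -2.7]
opening: 0.356
```

```bash
python3 - <<'E'
from h import *
go((602.5,198,340),-0.216)
W=camera_model('wrist'); im=grab_frame('side'); crop(im,200,230,420,395,3.5,'pics/s2.png')
cv2.imwrite('pics/w2.png',grab_frame('wrist'))
E
```

```text
t 3.12 pos [602.9 198.7 245.1] x [ 0.974 -0.228  0.   ] z [ 0.001  0.001 -1.   ] F [ 0.2 -0.9 -2.7] op 0.356 q [0.32 0.36 1.6  0.   1.19 0.54]
delta tool cm [-0.02  0.07 -9.49] twist -0.014
```

View pics/s2.png

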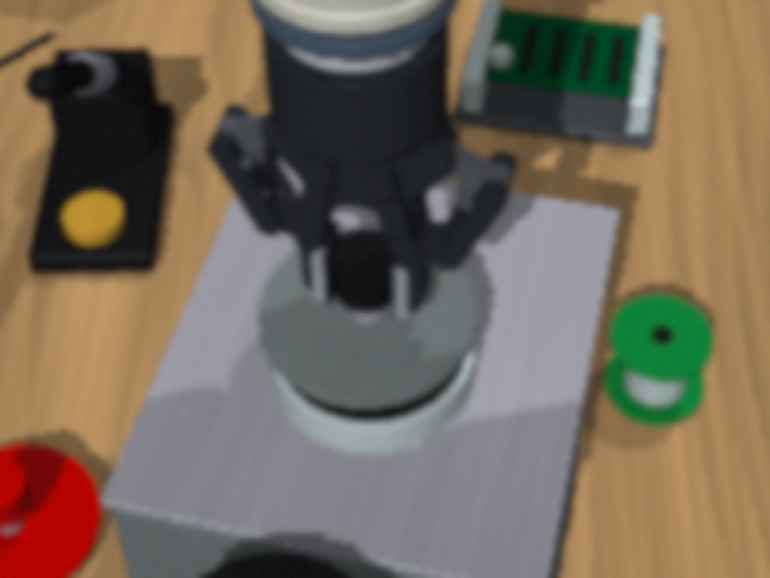

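View pics/w2.png

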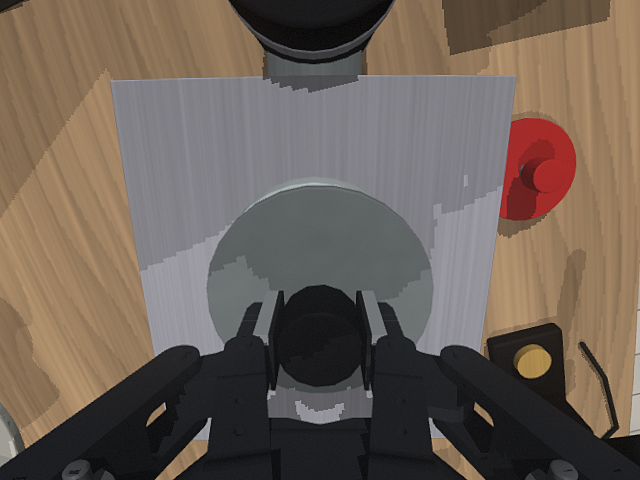

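The knob at wrist (318,335) is held between the pads, and the side view shows a gap under the disc at (370,405), so the cover has lifted. Next I lift and carry.

arm_command([
  {"translation": [0,0,-2],"twist": 0,"gripper": 0.2},
  {"translation": [0,0,-4.5],"twist": 0,"gripper": 0.2},
  {"translation": [0,0,-7],"twist": 0,"gripper": 0.2},
  {"translation": [0,1,-8.5],"twist": 0,"gripper": 0.2},
  {"translation": [0,3,-9],"twist": 0,"gripper": 0.2},
])

```text
clock: 3.63
eef_pos: [597.8, 171.1, 339.1]
tcp_rot: [-3.136, -0.006, -0.228]
contact_force: [0.3, -0.3, -2.9]
opening: 0.358
```

```bash
python3 - <<'E'
from h import *
go((593,-400,330),-0.216)
E
```

```text
t 3.63 pos [597.8 171.1 339.1] x [ 0.974 -0.226  0.006] z [ 0.007  0.004 -1.   ] F [ 0.3 -0.3 -2.9] op 0.358 q [0.28 0.26 1.52 0.   1.35 0.5 ]
delta tool cm [12.44 55.75  0.68] twist -0.012
```

arm_command([
  {"translation": [0.6,2.5,0],"twist": 0,"gripper": 0.2},
  {"translation": [1.3,6,0],"twist": 0,"gripper": 0.2},
  {"translation": [2.1,9.5,0],"twist": 0,"gripper": 0.2},
  {"translation": [2.9,13,0],"twist": 0,"gripper": 0.2},
  {"translation": [3.7,16.5,0],"twist": 0,"gripper": 0.2},
])

```text
clock: 4.05
eef_pos: [596.2, 0.5, 338.6]
tcp_rot: [-3.136, -0.006, -0.228]
contact_force: [0.6, 0.0, -2.5]
opening: 0.358
```

arm_command([
  {"translation": [0.8,3.5,0],"twist": 0,"gripper": 0.2},
  {"translation": [1.6,7,0],"twist": 0,"gripper": 0.2},
  {"translation": [2.4,10.5,0],"twist": 0,"gripper": 0.2},
  {"translation": [3.1,14,0],"twist": 0,"gripper": 0.2},
  {"translation": [3.9,17.5,0],"twist": 0,"gripper": 0.2},
])

```text
clock: 4.47
eef_pos: [594.3, -180.5, 338.1]
tcp_rot: [-3.136, -0.007, -0.228]
contact_force: [0.3, -0.4, -2.1]
opening: 0.361
```

```bash
python3 - <<'E'
from h import *
go((593,-400,330),-0.216)
E
```

```text
t 4.47 pos [ 594.3 -180.5  338.1] x [ 0.974 -0.226  0.007] z [ 0.008  0.004 -1.   ] F [ 0.3 -0.4 -2.1] op 0.361 q [-0.3   0.26  1.52  0.01  1.35 -0.07]
delta tool cm [ 4.83 21.42  0.72] twist -0.012
```

arm_command([
  {"translation": [0.8,3.5,0],"twist": 0,"gripper": 0.2},
  {"translation": [1.6,7,0],"twist": 0,"gripper": 0.2},
  {"translation": [2.4,10.5,0],"twist": 0,"gripper": 0.2},
  {"translation": [3.1,14,0],"twist": 0,"gripper": 0.2},
  {"translation": [3.9,17,0],"twist": 0,"gripper": 0.2},
])

```text
clock: 4.88
eef_pos: [593.2, -357.3, 337.4]
tcp_rot: [-3.137, -0.007, -0.228]
contact_force: [-0.3, 0.9, -3.8]
opening: 0.364
```

```bash
python3 - <<'E'
from h import *
go((593,-400,200),-0.216)
cv2.imwrite('pics/w3.png',grab_frame('wrist'))
cv2.imwrite('pics/sc3.png',grab_frame('scene'))
cv2.imwrite('pics/sd3.png',grab_frame('side'))
E
```

```text
t 4.88 pos [ 593.2 -357.3  337.4] x [ 0.974 -0.226  0.007] z [ 0.008  0.003 -1.   ] F [-0.3  0.9 -3.8] op 0.364 q [-0.55  0.38  1.35  0.01  1.4  -0.32]
delta tool cm [ 0.86  4.23 13.73] twist -0.012
```

View pics/w3.png

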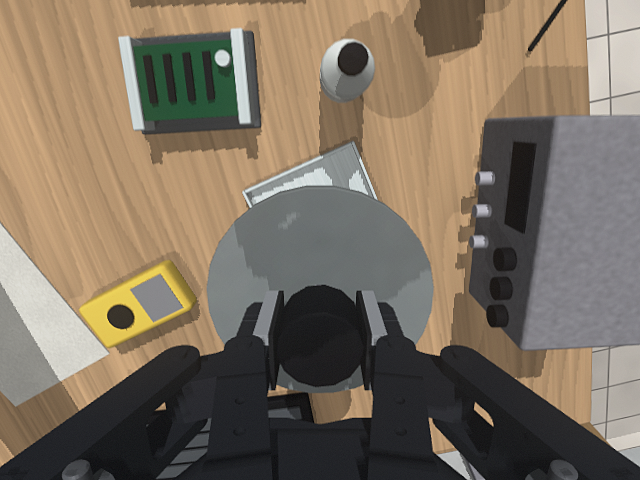

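View pics/sd3.png

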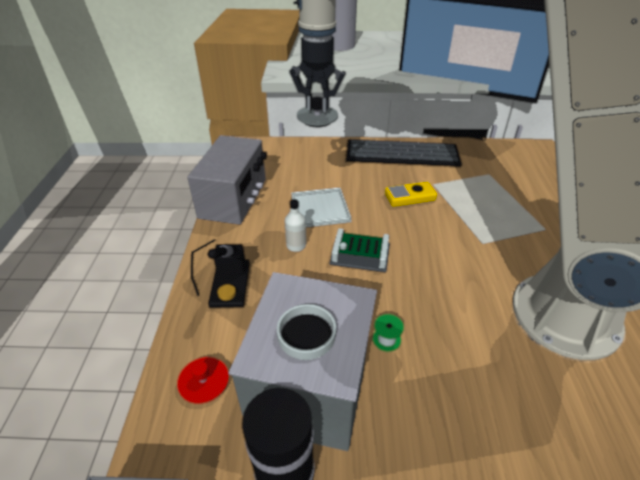

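The wrist view shows the disc level in the grip, with the tray's far rim behind it (corners about (245,190) and (354,142)). The side view shows the intake open at (307,332). I'll check the tray position against this view.

```bash
python3 - <<'E'
from h import *
W=camera_model('wrist')
print(onz(W,(245,190),16),onz(W,(354,142),16))
b=cv2.imread('pics/sd3.png');crop(b,270,170,370,245,8,'pics/c4.png')
D=camera_model('side');print(proj(D,[[501.4,-340.3,16],[653.5,-311.6,16],[684.4,-460.7,16],[531.7,-489,16]]))
E
```

```text
[ 502.62891959 -336.04141137   16.        ] [ 649.32140805 -309.78751199   16.        ]
[[348.72133705 216.61028132]
 [295.71794412 222.54885895]
 [288.4485512  191.86526528]
 [337.4478409  186.93711699]]
```

View pics/c4.png

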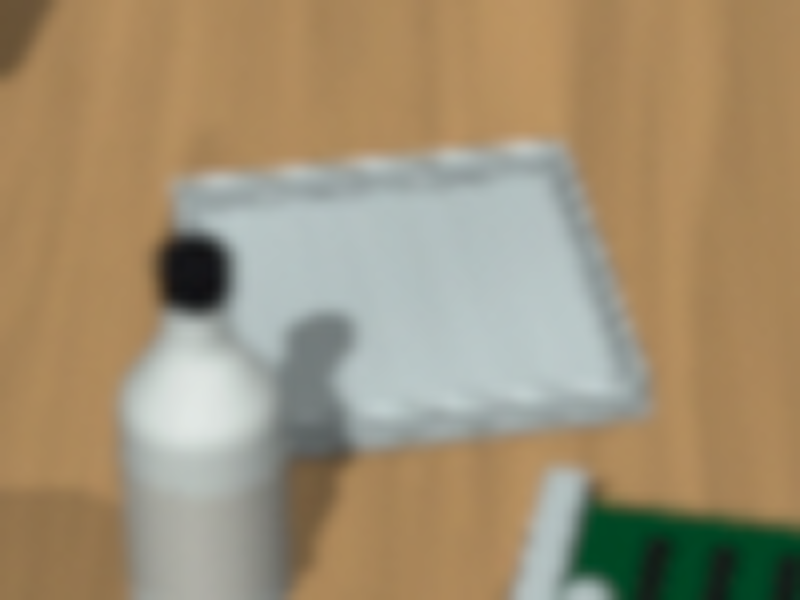

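arm_command([
  {"translation": [0.2,1.5,3],"twist": 0,"gripper": 0.2},
  {"translation": [0.4,3,6.5],"twist": 0,"gripper": 0.2},
  {"translation": [0.5,4,10],"twist": 0,"gripper": 0.2},
  {"translation": [0.5,4,13.5],"twist": 0,"gripper": 0.2},
  {"translation": [0.5,4,16],"twist": 0,"gripper": 0.2},
])

```text
clock: 5.45
eef_pos: [589.1, -395.0, 173.3]
tcp_rot: [-3.135, -0.003, -0.231]
contact_force: [-0.0, 0.2, -3.2]
opening: 0.358
```

```bash
python3 - <<'E'
from h import *
go((590,-398,31.4),-0.216)
E
```

```text
t 5.45 pos [ 589.1 -395.   173.3] x [ 0.973 -0.229  0.003] z [ 0.005  0.006 -1.   ] F [-0.   0.2 -3.2] op 0.358 q [-0.6   0.53  1.49  0.01  1.12 -0.37]
delta tool cm [ 0.11  0.37 14.19] twist -0.015
```

arm_command([
  {"translation": [0.1,0.3,3],"twist": 0,"gripper": 0.2},
  {"translation": [0.1,0.3,6],"twist": 0,"gripper": 0.2},
  {"translation": [0.1,0.3,9],"twist": 0,"gripper": 0.2},
  {"translation": [0.1,0.3,11],"twist": 0,"gripper": 0.2},
  {"translation": [0.1,0.3,11.5],"twist": 0,"gripper": 0.2},
])

```text
clock: 5.87
eef_pos: [587.9, -394.5, 54.2]
tcp_rot: [-3.132, 0.003, -0.23]
contact_force: [-0.4, 0.7, -3.3]
opening: 0.362
```

```bash
python3 - <<'E'
from h import *
go((590,-398,31.4),-0.216)
cv2.imwrite('pics/w4.png',grab_frame('wrist'))
a=grab_frame('scene');crop(a,140,240,340,390,4,'pics/sc4.png')
E
```

```text
t 5.87 pos [ 587.9 -394.5   54.2] x [ 0.974 -0.228 -0.003] z [-0.001  0.01  -1.   ] F [-0.4  0.7 -3.3] op 0.362 q [-0.6   0.67  1.55  0.01  0.93 -0.37]
delta tool cm [0.29 0.32 2.27] twist -0.014
```

View pics/sc4.png

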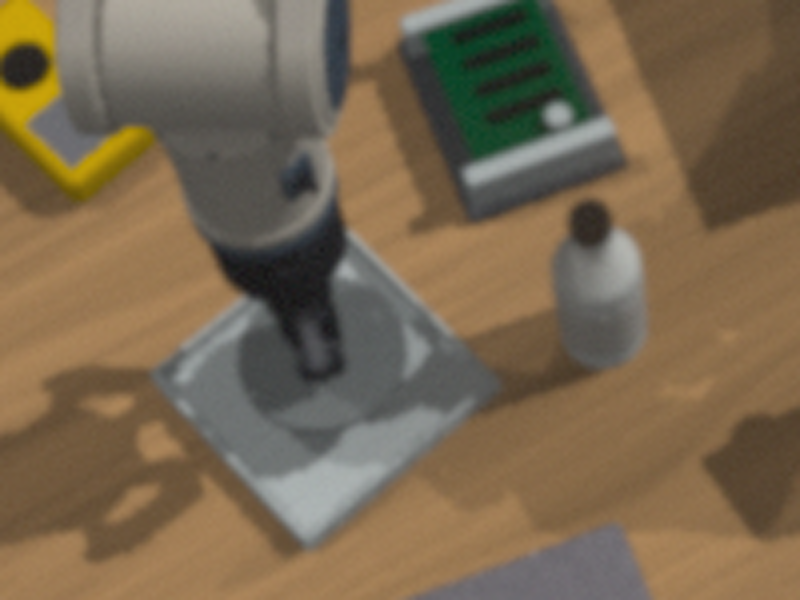

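View pics/w4.png

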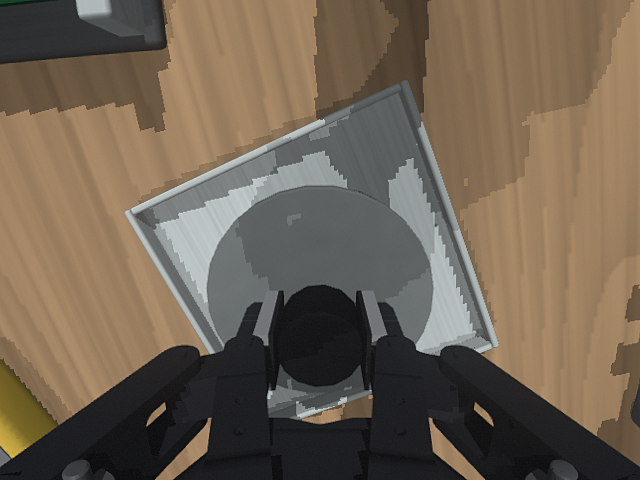

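The disc hovers over the tray. In the wrist view the rim corners are at (128,212), (405,82) and (495,347), and the opposite corner is hidden. I'll compute the tray centre from the diagonal.

```bash
python3 - <<'E'
from h import *
W=camera_model('wrist')
a,b,c=[onz(W,p,16) for p in [(128,212),(405,82),(495,347)]]
print(a,b,c,(a+c)/2, np.linalg.norm(a-b),np.linalg.norm(b-c))
E
```

```text
[ 500.35373018 -339.4417123    16.        ] [ 650.79004323 -310.48013736   16.        ] [ 679.28093249 -464.23209693   16.        ] [ 589.81733133 -401.83690461   16.        ] 153.1987503482908 156.36942105854627
```

arm_command([
  {"translation": [0.3,0.3,0.4],"twist": 0,"gripper": 0.2},
  {"translation": [0.4,0.5,0.8],"twist": 0,"gripper": 0.2},
  {"translation": [0.4,0.6,1.2],"twist": 0,"gripper": 0.2},
  {"translation": [0.4,0.6,1.6],"twist": 0,"gripper": 0.2},
  {"translation": [0.4,0.6,1.8],"twist": 0,"gripper": 0.2},
])

```text
clock: 6.38
eef_pos: [592.1, -402.8, 39.3]
tcp_rot: [-3.134, -0.001, -0.23]
contact_force: [-0.4, -0.7, -2.3]
opening: 0.363
```

arm_command([
  {"translation": [0,0,0.1],"twist": 0,"gripper": 0.2},
  {"translation": [0,0,0.2],"twist": 0,"gripper": 0.2},
  {"translation": [0,0,0.3],"twist": 0,"gripper": 0.2},
  {"translation": [0,0,0.3],"twist": 0,"gripper": 0.2},
  {"translation": [0,0,0.3],"twist": 0,"gripper": 0.2},
])

```text
clock: 6.8
eef_pos: [592.1, -402.8, 36.4]
tcp_rot: [-3.134, -0.001, -0.23]
contact_force: [-0.5, -1.1, -2.1]
opening: 0.362
```

arm_command([
  {"translation": [0,0,0.1],"twist": 0,"gripper": 0.2},
  {"translation": [0,0,0.2],"twist": 0,"gripper": 0.2},
  {"translation": [0,0,0.3],"twist": 0,"gripper": 0.2},
  {"translation": [0,0,0.4],"twist": 0,"gripper": 0.2},
  {"translation": [0,0,0.4],"twist": 0,"gripper": 0.2},
])

```text
clock: 7.22
eef_pos: [591.9, -402.7, 32.1]
tcp_rot: [-3.133, -0.001, -0.23]
contact_force: [-0.6, -0.7, -1.7]
opening: 0.361
```

arm_command([
  {"translation": [0,0,0.1],"twist": 0,"gripper": 0.2},
  {"translation": [0,0,0.1],"twist": 0,"gripper": 0.2},
  {"translation": [0,0,0.2],"twist": 0,"gripper": 0.2},
  {"translation": [0,0,0.2],"twist": 0,"gripper": 0.2},
  {"translation": [0,0,0.2],"twist": 0,"gripper": 0.2},
])

```text
clock: 7.63
eef_pos: [592.3, -402.5, 31.0]
tcp_rot: [-3.133, -0.001, -0.23]
contact_force: [-0.6, 2.4, 4.9]
opening: 0.361
```

Contact: the vertical force rose by about 7 N at TCP z = 31. Now releasing.

arm_command([
  {"translation": [0,0,0],"twist": 0,"gripper": 0.4},
  {"translation": [0,0,0],"twist": 0,"gripper": 0.5},
  {"translation": [0,0,0],"twist": 0,"gripper": 0.6},
  {"translation": [0,0,0],"twist": 0,"gripper": 0.7},
  {"translation": [0,0,0],"twist": 0,"gripper": 0.8},
])

```text
clock: 8.05
eef_pos: [592.2, -402.5, 30.9]
tcp_rot: [-3.133, -0.001, -0.23]
contact_force: [-0.1, -0.0, 0.5]
opening: 0.797
```

arm_command([
  {"translation": [0,0,0],"twist": 0,"gripper": 1},
  {"translation": [0,0,-1],"twist": 0,"gripper": 1},
  {"translation": [0,0,-3],"twist": 0,"gripper": 1},
  {"translation": [0,0,-6],"twist": 0,"gripper": 1},
  {"translation": [0,0,-10],"twist": 0,"gripper": 1},
])

```text
clock: 8.47
eef_pos: [590.4, -402.3, 129.8]
tcp_rot: [-3.132, 0.003, -0.23]
contact_force: [0.5, -0.4, -0.2]
opening: 1.001
```

```bash
python3 - <<'E'
from h import *
go((590,-398,300),-0.216)
cv2.imwrite('pics/w5.png',grab_frame('wrist'))
E
```

```text
t 8.47 pos [ 590.4 -402.3  129.8] x [ 0.974 -0.228 -0.003] z [-0.001  0.011 -1.   ] F [ 0.5 -0.4 -0.2] op 1.001 q [-0.6   0.59  1.5   0.01  1.06 -0.38]
delta tool cm [ -0.19  -0.58 -17.01] twist -0.014
```

View pics/w5.png

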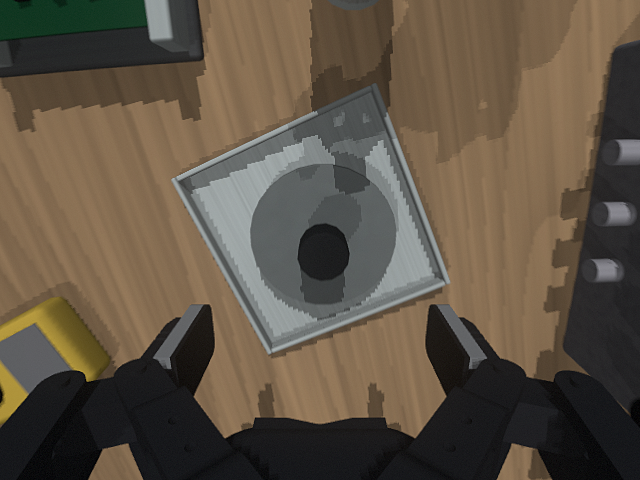

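The cover sits flat in the tray: disc about (323,236), rim corners (175,180), (374,86), (447,283), (268,353). That leaves the gate, for which the hand has to lean. The moves give no tilt directly, so I'll raise the arm, swing it to the extractor's x azimuth and try a reach-limit move in free air.

arm_command([
  {"translation": [0,0,-4],"twist": 0,"gripper": 1},
  {"translation": [0,0,-8],"twist": 0,"gripper": 1},
  {"translation": [0,0,-12],"twist": 0,"gripper": 1},
  {"translation": [0,0,-16],"twist": 0,"gripper": 1},
  {"translation": [0,0,-20],"twist": 0,"gripper": 1},
])

```text
clock: 8.93
eef_pos: [592.3, -405.7, 342.2]
tcp_rot: [-3.137, -0.01, -0.23]
contact_force: [0.1, 0.1, 0.0]
opening: 1.0
```

arm_command([
  {"translation": [-1,-3,-2],"twist": 0,"gripper": 1},
  {"translation": [-3,-6,-4],"twist": 0,"gripper": 1},
  {"translation": [-5,-9,-6],"twist": 0,"gripper": 1},
  {"translation": [-7,-12,-8],"twist": 0,"gripper": 1},
  {"translation": [-9,-15,-9],"twist": 0,"gripper": 1},
])

```text
clock: 9.35
eef_pos: [537.5, -238.1, 435.4]
tcp_rot: [-3.138, -0.014, -0.231]
contact_force: [0.1, -0.1, 0.0]
opening: 0.997
```

```bash
python3 - <<'E'
from h import *
go((150,650,550),-0.22)
E
```

```text
t 9.35 pos [ 537.5 -238.1  435.4] x [ 0.973 -0.229  0.014] z [ 0.015  0.001 -1.   ] F [ 0.1 -0.1  0. ] op 0.997 q [-0.42  0.16  1.45  0.01  1.52 -0.19]
delta tool cm [-57.87 -77.65 -11.96] twist -0.011
```

arm_command([
  {"translation": [-2.4,-3.2,-0.5],"twist": 0,"gripper": 1},
  {"translation": [-4.8,-6.4,-1],"twist": 0,"gripper": 1},
  {"translation": [-7.2,-9.6,-1.5],"twist": 0,"gripper": 1},
  {"translation": [-9.6,-12.8,-2],"twist": 0,"gripper": 1},
  {"translation": [-12,-16,-2.5],"twist": 0,"gripper": 1},
])

```text
clock: 9.77
eef_pos: [455.5, -53.5, 460.4]
tcp_rot: [-3.137, -0.015, -0.231]
contact_force: [-0.3, 1.0, 0.4]
opening: 1.002
```

arm_command([
  {"translation": [-2.4,-3.2,-0.5],"twist": 0,"gripper": 1},
  {"translation": [-4.8,-6.4,-1],"twist": 0,"gripper": 1},
  {"translation": [-7.2,-9.6,-1.5],"twist": 0,"gripper": 1},
  {"translation": [-9.6,-12.8,-2],"twist": 0,"gripper": 1},
  {"translation": [-12,-16,-2.5],"twist": 0,"gripper": 1},
])

```text
clock: 10.18
eef_pos: [373.4, 130.9, 485.3]
tcp_rot: [-3.136, -0.017, -0.232]
contact_force: [1.6, 0.6, 0.0]
opening: 1.002
```

arm_command([
  {"translation": [-2.4,-3.2,-0.5],"twist": 0,"gripper": 1},
  {"translation": [-4.8,-6.4,-1],"twist": 0,"gripper": 1},
  {"translation": [-7.2,-9.6,-1.5],"twist": 0,"gripper": 1},
  {"translation": [-9.6,-12.8,-2],"twist": 0,"gripper": 1},
  {"translation": [-12,-16,-2.5],"twist": 0,"gripper": 1},
])

```text
clock: 10.6
eef_pos: [291.2, 315.5, 510.4]
tcp_rot: [-3.134, -0.018, -0.232]
contact_force: [0.6, -0.3, -0.1]
opening: 1.003
```

```bash
python3 - <<'E'
from h import *
go((150,650,550),-0.22)
E
```

```text
t 10.6 pos [291.2 315.5 510.4] x [ 0.973 -0.229  0.018] z [ 0.019  0.003 -1.   ] F [ 0.6 -0.3 -0.1] op 1.003 q [ 0.83 -0.13  1.59 -0.01  1.66  1.06]
delta tool cm [-21.35 -29.35  -4.15] twist -0.011
```

arm_command([
  {"translation": [-2.4,-3.2,-1],"twist": 0,"gripper": 1},
  {"translation": [-4.8,-6.4,-2],"twist": 0,"gripper": 1},
  {"translation": [-7.2,-9.6,-3],"twist": 0,"gripper": 1},
  {"translation": [-9.6,-12.8,-4],"twist": 0,"gripper": 1},
  {"translation": [-12,-16,-5],"twist": 0,"gripper": 1},
])

```text
clock: 11.02
eef_pos: [208.6, 499.9, 560.6]
tcp_rot: [-3.133, -0.019, -0.231]
contact_force: [1.6, 0.5, 0.6]
opening: 0.996
```

arm_command([
  {"translation": [-2,-3,-1],"twist": 0,"gripper": 1},
  {"translation": [-4,-6,-2],"twist": 0,"gripper": 1},
  {"translation": [-6,-9,-3],"twist": 0,"gripper": 1},
  {"translation": [-8,-12,-4],"twist": 0,"gripper": 1},
  {"translation": [-10,-15,-5],"twist": 0,"gripper": 1},
])

```text
clock: 11.43
eef_pos: [143.5, 669.6, 611.4]
tcp_rot: [-3.132, -0.019, -0.231]
contact_force: [0.5, -0.1, 0.1]
opening: 1.0
```

```bash
python3 - <<'E'
from h import *
go((170,767,620),-0.22)
cv2.imwrite('pics/sd6.png',grab_frame('side'));cv2.imwrite('pics/w6.png',grab_frame('wrist'))
E
```

```text
t 11.43 pos [143.5 669.6 611.4] x [ 0.973 -0.229  0.019] z [ 0.02   0.005 -1.   ] F [ 0.5 -0.1  0.1] op 1.0 q [ 1.37  0.36  0.83 -0.02  1.94  1.59]
delta tool cm [  0.37 -10.1   -0.76] twist -0.011
```

View pics/w6.png

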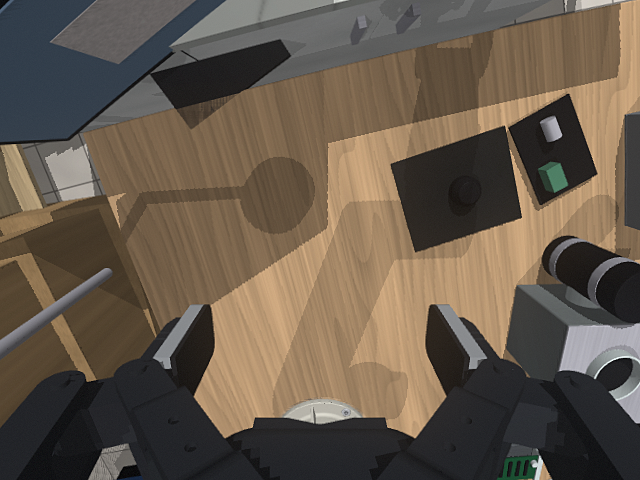

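The wrist view shows open bench below, with the extractor at lower right. There is a blue screen at the upper left (70,50) to keep clear of. I'll fit the arm's planar geometry from logged poses to plan the reach-limit tilt.

```bash
python3 - <<'E'
from h import *
from scipy.optimize import least_squares
d=[(.3537,1.6342,624.5,230.6),(.36,.83,684.8,611.4),(-.13,1.59,429.3,510.4),(.67,1.55,708,54.2),(.16,1.45,588,435.4),(.26,1.52,621.9,339.1),(.18,1.63,569,337.5),(.59,1.5,714.4,129.8)]
d=np.array(d)
def f(p):
    L1,L2,o,a,h=p; R=a+L1*np.sin(d[:,0])+L2*np.sin(d[:,0]+d[:,1]+o); z=h+L1*np.cos(d[:,0])+L2*np.cos(d[:,0]+d[:,1]+o)
    return np.r_[R-d[:,2],z-d[:,3]]
r=least_squares(f,[450,450,0,50,100]);print(r.x,np.abs(r.fun).max())
D=camera_model('side');
E
```

```text
[ 5.61218452e+02  4.97064748e+02  1.29744394e-01  6.30808077e+00
 -3.65591743e+01] 2.529346175432579
```

View pics/sd6.png

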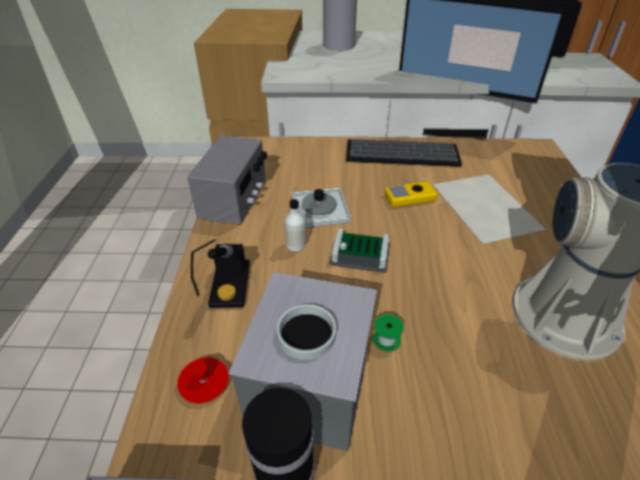

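arm_command([
  {"translation": [0,0.6,-3],"twist": 0,"gripper": 1},
  {"translation": [0,1.2,-6],"twist": 0,"gripper": 1},
  {"translation": [0,1.8,-9],"twist": 0,"gripper": 1},
  {"translation": [0,2.4,-12],"twist": 0,"gripper": 1},
  {"translation": [0,3,-14],"twist": 0,"gripper": 1},
])

```text
clock: 11.95
eef_pos: [132.8, 641.0, 752.0]
tcp_rot: [-3.13, -0.018, -0.228]
contact_force: [0.5, 0.5, 0.5]
opening: 0.999
```

arm_command([
  {"translation": [0,-3,0],"twist": 0,"gripper": 1},
  {"translation": [0,-6,0],"twist": 0,"gripper": 1},
  {"translation": [0,-9,0],"twist": 0,"gripper": 1},
  {"translation": [0,-12,0],"twist": 0,"gripper": 1},
  {"translation": [0,-15,0],"twist": 0,"gripper": 1},
])

```text
clock: 12.37
eef_pos: [156.5, 736.5, 712.3]
tcp_rot: [-3.105, -0.017, -0.229]
contact_force: [-0.1, -0.1, 0.6]
opening: 1.0
```

```bash
python3 - <<'E'
from h import *
go((170,767,620),-0.22)
E
```

```text
t 12.37 pos [156.5 736.5 712.3] x [ 0.974 -0.227  0.017] z [ 0.025  0.032 -0.999] F [-0.1 -0.1  0.6] op 1.0 q [ 1.37  0.69  0.06 -0.03  2.36  1.58]
delta tool cm [ 0.47 -2.94  9.35] twist -0.008
```

arm_command([
  {"translation": [0,-40,0],"twist": 0,"gripper": 1},
  {"translation": [0,-40,0],"twist": 0,"gripper": 1},
  {"translation": [0,-40,0],"twist": 0,"gripper": 1},
  {"translation": [0,-40,0],"twist": 0,"gripper": 1},
  {"translation": [0,-40,0],"twist": 0,"gripper": 1},
])

```text
clock: 12.78
eef_pos: [177.9, 818.8, 631.5]
tcp_rot: [-3.077, -0.017, -0.229]
contact_force: [-0.7, -0.1, 0.4]
opening: 1.003
```

```bash
python3 - <<'E'
from h import *
go((170,767,620),-0.22)
cv2.imwrite('pics/w7.png',grab_frame('wrist'))
E
```

```text
t 12.78 pos [177.9 818.8 631.5] x [ 0.974 -0.227  0.017] z [ 0.031  0.059 -0.998] F [-0.7 -0.1  0.4] op 1.003 q [ 1.36  0.79  0.06 -0.02  2.22  1.58]
delta tool cm [0.39 5.29 0.82] twist -0.008
```

View pics/w7.png

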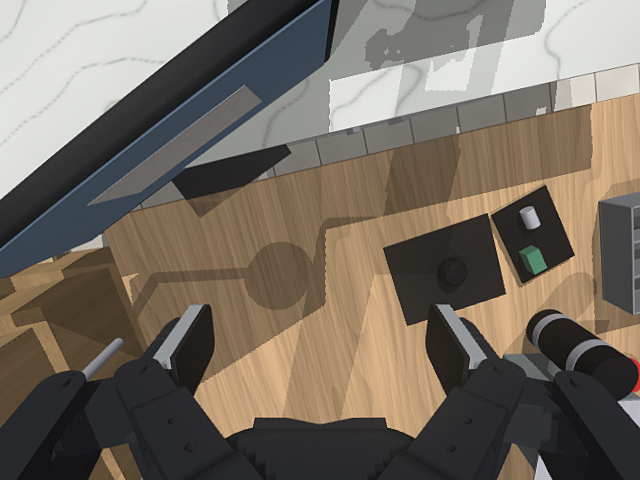

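The wrist view shows the bench, with a screen ahead at upper left (180,140), so I must not go farther out. The reach-limit push does lean the tool outward, by about 0.03 rad a call, and each call starts from the leaned pose. Next I push outward and up, which avoids sliding toward the screen.

arm_command([
  {"translation": [0,-28,-34],"twist": 0,"gripper": 1},
  {"translation": [0,-28,-34],"twist": 0,"gripper": 1},
  {"translation": [0,-28,-34],"twist": 0,"gripper": 1},
  {"translation": [0,-28,-34],"twist": 0,"gripper": 1},
  {"translation": [0,-28,-34],"twist": 0,"gripper": 1},
])

```text
clock: 13.25
eef_pos: [173.7, 799.7, 666.0]
tcp_rot: [-3.048, -0.017, -0.229]
contact_force: [-0.5, 0.5, 0.2]
opening: 1.003
```

```bash
python3 - <<'E'
from h import *
go((170,767,620),-0.22)
E
```

```text
t 13.25 pos [173.7 799.7 666. ] x [ 0.974 -0.227  0.017] z [ 0.038  0.087 -0.996] F [-0.5  0.5  0.2] op 1.003 q [ 1.36  0.75  0.06 -0.02  2.24  1.58]
delta tool cm [0.3  3.69 4.28] twist -0.007
```

arm_command([
  {"translation": [0,-130,-140],"twist": 0,"gripper": 1},
  {"translation": [0,-130,-140],"twist": 0,"gripper": 1},
  {"translation": [0,-130,-140],"twist": 0,"gripper": 1},
  {"translation": [0,-130,-140],"twist": 0,"gripper": 1},
  {"translation": [0,-130,-140],"twist": 0,"gripper": 1},
])

```text
clock: 13.67
eef_pos: [171.3, 787.1, 692.0]
tcp_rot: [-3.018, -0.017, -0.229]
contact_force: [-0.9, 0.4, -0.3]
opening: 1.001
```

```bash
python3 - <<'E'
from h import *
go((170,767,620),-0.22)
E
```

```text
t 13.67 pos [171.3 787.1 692. ] x [ 0.974 -0.227  0.017] z [ 0.044  0.117 -0.992] F [-0.9  0.4 -0.3] op 1.001 q [ 1.36  0.72  0.06 -0.02  2.24  1.57]
delta tool cm [0.21 2.86 6.91] twist -0.007
```

arm_command([
  {"translation": [0,-130,-100],"twist": 0,"gripper": 1},
  {"translation": [0,-130,-100],"twist": 0,"gripper": 1},
  {"translation": [0,-130,-100],"twist": 0,"gripper": 1},
  {"translation": [0,-130,-100],"twist": 0,"gripper": 1},
  {"translation": [0,-130,-100],"twist": 0,"gripper": 1},
])

```text
clock: 14.08
eef_pos: [173.6, 793.9, 696.5]
tcp_rot: [-2.988, -0.017, -0.229]
contact_force: [1.1, -0.5, -0.4]
opening: 0.998
```

arm_command([
  {"translation": [0,-130,-90],"twist": 0,"gripper": 1},
  {"translation": [0,-130,-90],"twist": 0,"gripper": 1},
  {"translation": [0,-130,-90],"twist": 0,"gripper": 1},
  {"translation": [0,-130,-90],"twist": 0,"gripper": 1},
  {"translation": [0,-130,-90],"twist": 0,"gripper": 1},
])

```text
clock: 14.5
eef_pos: [176.3, 802.9, 699.6]
tcp_rot: [-2.956, -0.017, -0.229]
contact_force: [-0.1, 0.5, 0.2]
opening: 1.001
```

```bash
python3 - <<'E'
from h import *
go((170,767,620),-0.22)
E
```

```text
t 14.5 pos [176.3 802.9 699.6] x [ 0.974 -0.227  0.017] z [ 0.058  0.176 -0.983] F [-0.1  0.5  0.2] op 1.001 q [ 1.36  0.71  0.06 -0.02  2.18  1.57]
delta tool cm [0.07 5.04 7.16] twist -0.006
```

arm_command([
  {"translation": [0,-130,-85],"twist": 0,"gripper": 1},
  {"translation": [0,-130,-85],"twist": 0,"gripper": 1},
  {"translation": [0,-130,-85],"twist": 0,"gripper": 1},
  {"translation": [0,-130,-85],"twist": 0,"gripper": 1},
  {"translation": [0,-130,-85],"twist": 0,"gripper": 1},
])

```text
clock: 14.92
eef_pos: [178.9, 811.9, 703.2]
tcp_rot: [-2.924, -0.017, -0.229]
contact_force: [-0.5, -0.5, 0.2]
opening: 1.0
```

```bash
python3 - <<'E'
from h import *
go((170,767,620),-0.22); print(sense()['qpos'],sense()['joint_efforts'])
E
```

```text
t 14.92 pos [178.9 811.9 703.2] x [ 0.974 -0.227  0.017] z [ 0.065  0.206 -0.976] F [-0.5 -0.5  0.2] op 1.0 q [ 1.36  0.71  0.06 -0.02  2.15  1.57]
delta tool cm [0.02 6.26 7.14] twist -0.005
[ 1.36039772  0.71189601  0.05923424 -0.02401955  2.15325966  1.57185037] [ 1.63489056e-02 -8.22142625e+01 -3.23055339e+01 -8.36134795e-02
 -1.26556892e+00  2.17131499e-03]
```

arm_command([
  {"translation": [0,-130,-90],"twist": 0,"gripper": 1},
  {"translation": [0,-130,-90],"twist": 0,"gripper": 1},
  {"translation": [0,-130,-90],"twist": 0,"gripper": 1},
  {"translation": [0,-130,-90],"twist": 0,"gripper": 1},
  {"translation": [0,-130,-90],"twist": 0,"gripper": 1},
])

```text
clock: 15.33
eef_pos: [179.7, 814.1, 714.6]
tcp_rot: [-2.891, -0.016, -0.229]
contact_force: [0.3, 0.1, 0.1]
opening: 1.001
```

arm_command([
  {"translation": [0,-130,-90],"twist": 0,"gripper": 1},
  {"translation": [0,-130,-90],"twist": 0,"gripper": 1},
  {"translation": [0,-130,-90],"twist": 0,"gripper": 1},
  {"translation": [0,-130,-90],"twist": 0,"gripper": 1},
  {"translation": [0,-130,-90],"twist": 0,"gripper": 1},
])

```text
clock: 15.75
eef_pos: [179.8, 813.8, 728.5]
tcp_rot: [-2.858, -0.016, -0.229]
contact_force: [0.1, -0.2, 0.2]
opening: 1.0
```

arm_command([
  {"translation": [0,-130,-85],"twist": 0,"gripper": 1},
  {"translation": [0,-130,-85],"twist": 0,"gripper": 1},
  {"translation": [0,-130,-85],"twist": 0,"gripper": 1},
  {"translation": [0,-130,-85],"twist": 0,"gripper": 1},
  {"translation": [0,-130,-85],"twist": 0,"gripper": 1},
])

```text
clock: 16.17
eef_pos: [180.2, 814.6, 741.5]
tcp_rot: [-2.825, -0.016, -0.229]
contact_force: [-0.1, 0.1, 1.1]
opening: 1.0
```

arm_command([
  {"translation": [0,-130,-80],"twist": 0,"gripper": 1},
  {"translation": [0,-130,-80],"twist": 0,"gripper": 1},
  {"translation": [0,-130,-80],"twist": 0,"gripper": 1},
  {"translation": [0,-130,-80],"twist": 0,"gripper": 1},
  {"translation": [0,-130,-80],"twist": 0,"gripper": 1},
])

```text
clock: 16.58
eef_pos: [180.6, 816.1, 753.9]
tcp_rot: [-2.791, -0.016, -0.229]
contact_force: [0.1, -0.0, -0.1]
opening: 0.999
```

```bash
python3 - <<'E'
from h import *
go((170,767,620),-0.22); print(sense()['qpos'][2])
cv2.imwrite('pics/w8.png',grab_frame('wrist'))
E
```

```text
t 16.58 pos [180.6 816.1 753.9] x [ 0.974 -0.227  0.016] z [ 0.093  0.331 -0.939] F [ 0.1 -0.  -0.1] op 0.999 q [ 1.36  0.66  0.06 -0.02  2.07  1.57]
delta tool cm [-0.13  9.31 10.85] twist -0.002
0.059242794334400564
```

View pics/w8.png

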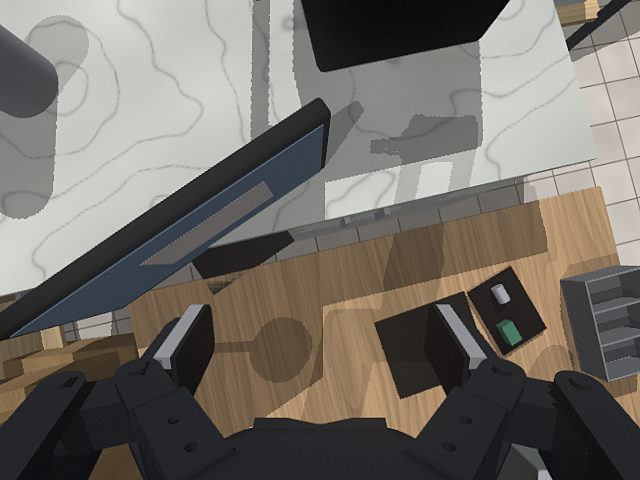

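The lean is now 0.35 rad. The wrist view shows the counter and a screen ahead (about (180,220)), both well below and clear.

arm_command([
  {"translation": [0,-130,-80],"twist": 0,"gripper": 1},
  {"translation": [0,-130,-80],"twist": 0,"gripper": 1},
  {"translation": [0,-130,-80],"twist": 0,"gripper": 1},
  {"translation": [0,-130,-80],"twist": 0,"gripper": 1},
  {"translation": [0,-130,-80],"twist": 0,"gripper": 1},
])

```text
clock: 17.05
eef_pos: [180.3, 814.7, 769.4]
tcp_rot: [-2.757, -0.016, -0.229]
contact_force: [-0.3, -0.1, -0.7]
opening: 1.004
```

arm_command([
  {"translation": [0,-130,-80],"twist": 0,"gripper": 1},
  {"translation": [0,-130,-80],"twist": 0,"gripper": 1},
  {"translation": [0,-130,-80],"twist": 0,"gripper": 1},
  {"translation": [0,-130,-80],"twist": 0,"gripper": 1},
  {"translation": [0,-130,-80],"twist": 0,"gripper": 1},
])

```text
clock: 17.47
eef_pos: [179.3, 810.8, 787.0]
tcp_rot: [-2.723, -0.016, -0.229]
contact_force: [0.1, -0.7, -0.3]
opening: 0.998
```

arm_command([
  {"translation": [0,-130,-75],"twist": 0,"gripper": 1},
  {"translation": [0,-130,-75],"twist": 0,"gripper": 1},
  {"translation": [0,-130,-75],"twist": 0,"gripper": 1},
  {"translation": [0,-130,-75],"twist": 0,"gripper": 1},
  {"translation": [0,-130,-75],"twist": 0,"gripper": 1},
])

```text
clock: 17.88
eef_pos: [178.7, 808.5, 803.1]
tcp_rot: [-2.688, -0.016, -0.229]
contact_force: [-0.7, -0.4, -0.9]
opening: 0.995
```

arm_command([
  {"translation": [0,-130,-75],"twist": 0,"gripper": 1},
  {"translation": [0,-130,-75],"twist": 0,"gripper": 1},
  {"translation": [0,-130,-75],"twist": 0,"gripper": 1},
  {"translation": [0,-130,-75],"twist": 0,"gripper": 1},
  {"translation": [0,-130,-75],"twist": 0,"gripper": 1},
])

```text
clock: 18.3
eef_pos: [177.3, 803.3, 821.6]
tcp_rot: [-2.653, -0.016, -0.229]
contact_force: [0.1, 0.3, -0.1]
opening: 0.996
```

arm_command([
  {"translation": [0,-130,-70],"twist": 0,"gripper": 1},
  {"translation": [0,-130,-70],"twist": 0,"gripper": 1},
  {"translation": [0,-130,-70],"twist": 0,"gripper": 1},
  {"translation": [0,-130,-70],"twist": 0,"gripper": 1},
  {"translation": [0,-130,-70],"twist": 0,"gripper": 1},
])

```text
clock: 18.72
eef_pos: [176.4, 799.8, 838.4]
tcp_rot: [-2.618, -0.016, -0.229]
contact_force: [0.9, -0.1, -0.2]
opening: 1.001
```

arm_command([
  {"translation": [0,-130,-70],"twist": 0,"gripper": 1},
  {"translation": [0,-130,-70],"twist": 0,"gripper": 1},
  {"translation": [0,-130,-70],"twist": 0,"gripper": 1},
  {"translation": [0,-130,-70],"twist": 0,"gripper": 1},
  {"translation": [0,-130,-70],"twist": 0,"gripper": 1},
])

```text
clock: 19.13
eef_pos: [174.7, 793.5, 857.5]
tcp_rot: [-2.583, -0.016, -0.229]
contact_force: [0.4, 0.1, -0.1]
opening: 0.999
```

arm_command([
  {"translation": [0,-130,-70],"twist": 0,"gripper": 1},
  {"translation": [0,-130,-70],"twist": 0,"gripper": 1},
  {"translation": [0,-130,-70],"twist": 0,"gripper": 1},
  {"translation": [0,-130,-70],"twist": 0,"gripper": 1},
  {"translation": [0,-130,-70],"twist": 0,"gripper": 1},
])

```text
clock: 19.55
eef_pos: [172.4, 784.7, 878.1]
tcp_rot: [-2.547, -0.016, -0.229]
contact_force: [-0.7, 0.4, -0.3]
opening: 1.001
```

```bash
python3 - <<'E'
from h import *
go((400,350,420),-0.22); print(sense()['qpos'][2])
E
```

```text
t 19.55 pos [172.4 784.7 878.1] x [ 0.974 -0.227  0.016] z [ 0.14   0.543 -0.828] F [-0.7  0.4 -0.3] op 1.001 q [ 1.36  0.53  0.06 -0.03  1.96  1.57]
delta tool cm [31.28 56.75 17.53] twist 0.002
0.059142950981298875
```

arm_command([
  {"translation": [0,-130,-70],"twist": 0,"gripper": 1},
  {"translation": [0,-130,-70],"twist": 0,"gripper": 1},
  {"translation": [0,-130,-70],"twist": 0,"gripper": 1},
  {"translation": [0,-130,-70],"twist": 0,"gripper": 1},
  {"translation": [0,-130,-70],"twist": 0,"gripper": 1},
])

```text
clock: 19.97
eef_pos: [169.5, 773.5, 899.9]
tcp_rot: [-2.511, -0.016, -0.229]
contact_force: [-0.5, 0.4, -0.1]
opening: 1.001
```

```bash
python3 - <<'E'
from h import *
go((500,-70,350)); 
E
```

```text
t 19.97 pos [169.5 773.5 899.9] x [ 0.974 -0.226  0.016] z [ 0.146  0.571 -0.808] F [-0.5  0.4 -0.1] op 1.001 q [ 1.36  0.51  0.06 -0.03  1.95  1.57]
delta tool cm [50.41 93.22  1.05]
```

arm_command([
  {"translation": [1.9,3.6,0],"twist": 0,"gripper": 1},
  {"translation": [3.8,7.2,0],"twist": 0,"gripper": 1},
  {"translation": [5.7,10.8,0],"twist": 0,"gripper": 1},
  {"translation": [7.6,14.4,0.1],"twist": 0,"gripper": 1},
  {"translation": [9.5,18,0.2],"twist": 0,"gripper": 1},
])

```text
clock: 20.38
eef_pos: [214.7, 653.9, 822.1]
tcp_rot: [-2.511, -0.016, -0.228]
contact_force: [-0.1, 0.7, 0.1]
opening: 0.996
```

arm_command([
  {"translation": [1.9,3.6,0],"twist": 0,"gripper": 1},
  {"translation": [3.8,7.2,0],"twist": 0,"gripper": 1},
  {"translation": [5.7,10.8,0],"twist": 0,"gripper": 1},
  {"translation": [7.6,14.4,0.1],"twist": 0,"gripper": 1},
  {"translation": [9.5,18,0.2],"twist": 0,"gripper": 1},
])

```text
clock: 20.8
eef_pos: [276.0, 489.5, 715.0]
tcp_rot: [-2.51, -0.016, -0.228]
contact_force: [1.5, 0.8, 1.0]
opening: 1.002
```

```bash
python3 - <<'E'
from h import *
go((500,-70,350)); 
E
```

```text
t 20.8 pos [276.  489.5 715. ] x [ 0.974 -0.226  0.016] z [ 0.146  0.572 -0.807] F [1.5 0.8 1. ] op 1.002 q [ 0.91 -0.19  1.36  0.24  1.39  1.16]
delta tool cm [33.86 61.79  0.73]
```

arm_command([
  {"translation": [1.9,3.5,0],"twist": 0,"gripper": 1},
  {"translation": [3.8,7,0],"twist": 0,"gripper": 1},
  {"translation": [5.7,10.4,0],"twist": 0,"gripper": 1},
  {"translation": [7.6,13.9,0.1],"twist": 0,"gripper": 1},
  {"translation": [9.5,17.4,0.2],"twist": 0,"gripper": 1},
])

```text
clock: 21.22
eef_pos: [338.3, 330.4, 611.6]
tcp_rot: [-2.509, -0.017, -0.227]
contact_force: [1.9, -0.2, -0.4]
opening: 1.003
```

arm_command([
  {"translation": [1.9,3.5,0],"twist": 0,"gripper": 1},
  {"translation": [3.8,7,0],"twist": 0,"gripper": 1},
  {"translation": [5.7,10.4,0],"twist": 0,"gripper": 1},
  {"translation": [7.6,13.9,0.1],"twist": 0,"gripper": 1},
  {"translation": [9.5,17.4,0.2],"twist": 0,"gripper": 1},
])

```text
clock: 21.63
eef_pos: [401.1, 171.2, 508.3]
tcp_rot: [-2.509, -0.018, -0.228]
contact_force: [1.7, 0.5, -0.1]
opening: 1.005
```

```bash
python3 - <<'E'
from h import *
go((540,-70,300)); 
E
```

```text
t 21.63 pos [401.1 171.2 508.3] x [ 0.974 -0.226  0.018] z [ 0.148  0.573 -0.806] F [ 1.7  0.5 -0.1] op 1.005 q [-0.08 -0.25  1.83  0.63  1.47  0.11]
delta tool cm [18.6  28.94  5.03]
```

arm_command([
  {"translation": [1.9,3,0.5],"twist": 0,"gripper": 1},
  {"translation": [3.8,6,1],"twist": 0,"gripper": 1},
  {"translation": [5.7,9,1.5],"twist": 0,"gripper": 1},
  {"translation": [7.6,12,2],"twist": 0,"gripper": 1},
  {"translation": [9.5,15,2.5],"twist": 0,"gripper": 1},
])

```text
clock: 22.05
eef_pos: [471.8, 44.4, 400.2]
tcp_rot: [-2.509, -0.019, -0.228]
contact_force: [0.5, -0.2, 0.8]
opening: 0.999
```

arm_command([
  {"translation": [1.9,3,0.5],"twist": 0,"gripper": 1},
  {"translation": [3.8,6,1],"twist": 0,"gripper": 1},
  {"translation": [5.7,9,1.5],"twist": 0,"gripper": 1},
  {"translation": [7.6,12,2],"twist": 0,"gripper": 1},
  {"translation": [9.1,14,2.5],"twist": 0,"gripper": 1},
])

```text
clock: 22.47
eef_pos: [540.4, -74.3, 296.9]
tcp_rot: [-2.509, -0.018, -0.229]
contact_force: [-0.1, 0.7, 1.0]
opening: 1.0
```

```bash
python3 - <<'E'
from h import *
go((540,-70,300)); 
cv2.imwrite('pics/w9.png',grab_frame('wrist'));cv2.imwrite('pics/sc9.png',grab_frame('scene'))
E
```

```text
t 22.47 pos [540.4 -74.3 296.9] x [ 0.974 -0.227  0.018] z [ 0.148  0.572 -0.807] F [-0.1  0.7  1. ] op 1.0 q [-0.51  0.25  1.78  0.63  1.35 -0.5 ]
delta tool cm [-0.13 -0.52 -0.01]
```

View pics/w9.png

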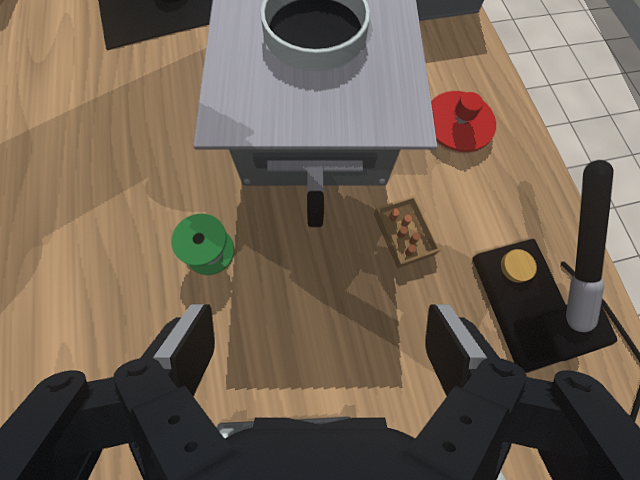

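View pics/sc9.png

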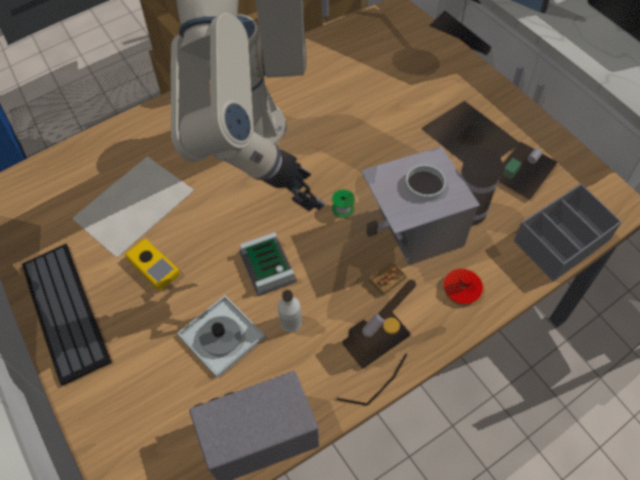

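The wrist view shows the gate grip at (315,209) under the lip edge at (315,148). The reel is at left (203,243), the carton at right (407,230) and the iron at far right (590,250). I'll measure the grip and the extractor's direction.

```bash
python3 - <<'E'
from h import *
np.set_printoptions(precision=1,suppress=True)
W=camera_model('wrist');S=camera_model('scene');D=camera_model('side')
w=cv2.imread('pics/w9.png'); crop(w,270,130,370,240,5,'pics/c9.png')
r=w[180:240,295:335]; m=(r.max(2)<40).astype(np.uint8)
n,l,s,c=cv2.connectedComponentsWithStats(m); i=1+np.argmax(s[1:,4]); cw=c[i]+[295,180]; print(s[i],cw)
a=cv2.imread('pics/sc9.png'); r=a[215:240,362:384]; m=(r.max(2)<70).astype(np.uint8)
n,l,s,c=cv2.connectedComponentsWithStats(m); i=1+np.argmax(s[1:,4]); cs=c[i]+[362,215]; print(s[i],cs)
print(tri(W,cw,S,cs))
print('z75',onz(W,cw,80),'bot',onz(W,(315.5,226),52))
L=np.array([onz(W,p,187) for p in [(194,149),(437,149)]]); print('lip',L,L.mean(0),np.linalg.norm(L[0]-L[1]))
e=L[1]-L[0];print(np.degrees(np.arctan2(e[1],e[0])))
E
```

```text
[ 12  11  17  36 564] [315.  208.1]
[  4   5  13  17 160] [372.1 228.3]
(array([571.5,  66.8,  75.8]), np.float64(2.3080517282340787))
z75 [571.1  66.3  80. ] bot [569.4  55.9  52. ]
lip [[472.6  96.7 187. ]
 [674.5  51.3 187. ]] [573.6  74.  187. ] 206.94580543894463
-12.678567991177818
```

View pics/c9.png

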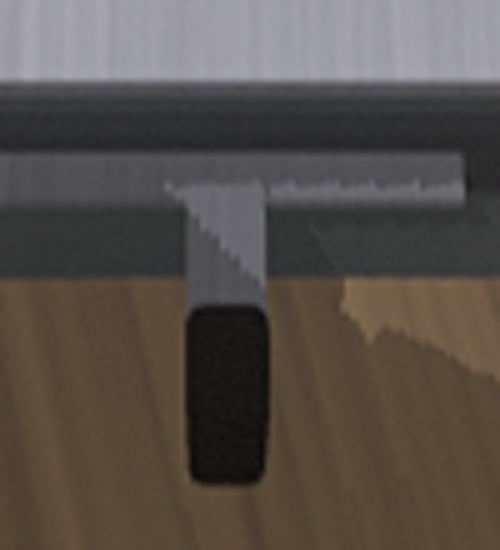

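The grip is about (572.5, 69.5, 75), with the gate about 2–4 mm open. The jaws lie within 0.6° of the pinch direction. I'll approach along the tool axis.

```bash
python3 - <<'E'
from h import *
s,R=st(); G=np.array([572.5,69.5,78]); T=G+19*R[:,2]
go(T-90*R[:,2],-0.221); go(T,-0.221)
E
```

```text
t 22.57 pos [540.5 -74.2 295.9] x [ 0.973 -0.228  0.015] z [ 0.147  0.573 -0.806] F [0.3 2.  1.2] op 1.0 q [-0.51  0.25  1.78  0.63  1.35 -0.5 ]
delta tool cm [-0.49  1.01 19.17] twist 0.001
t 22.57 pos [540.5 -74.2 295.9] x [ 0.973 -0.228  0.015] z [ 0.147  0.573 -0.806] F [0.3 2.  1.2] op 1.0 q [-0.51  0.25  1.78  0.63  1.35 -0.5 ]
delta tool cm [-0.49  1.01 28.17] twist 0.001
```

arm_command([
  {"translation": [-0.2,0.3,3.5],"twist": 0,"gripper": 0.9},
  {"translation": [-0.4,0.6,7],"twist": 0,"gripper": 0.8},
  {"translation": [-0.5,0.9,11],"twist": 0,"gripper": 0.7},
  {"translation": [-0.5,1,15],"twist": 0,"gripper": 0.7},
  {"translation": [-0.5,1,18],"twist": 0,"gripper": 0.7},
])

```text
clock: 22.98
eef_pos: [559.3, 24.1, 143.3]
tcp_rot: [-2.509, -0.014, -0.23]
contact_force: [0.5, 0.1, 0.5]
opening: 0.699
```

```bash
python3 - <<'E'
from h import *
s,R=st(); G=np.array([572.5,69.5,78]); T=G+19*R[:,2]
go(T,-0.221)
W=camera_model('wrist');cv2.imwrite('pics/w10.png',grab_frame('wrist'))
print(proj(W,[[572.5,69.5,98],[572.5-3,69.5-14,52]]))
E
```

```text
t 22.98 pos [559.3  24.1 143.3] x [ 0.974 -0.228  0.014] z [ 0.146  0.573 -0.806] F [0.5 0.1 0.5] op 0.699 q [-0.33  0.42  1.94  0.78  1.   -0.61]
delta tool cm [0.16 0.05 9.96] twist 0.001
[[323.01787286 241.68777134]
 [322.03981963 282.18894027]]
```

View pics/w10.png

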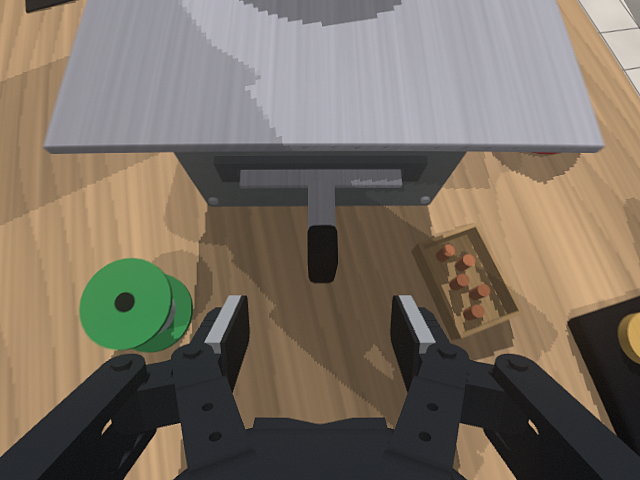

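The grip sits at (322,253) between the open fingers, its bottom edge at (322,282) exactly as predicted. Continuing in.

arm_command([
  {"translation": [0.1,0,2.5],"twist": 0,"gripper": 0.6},
  {"translation": [0.2,0,5],"twist": 0,"gripper": 0.6},
  {"translation": [0.2,0.1,7.5],"twist": 0,"gripper": 0.6},
  {"translation": [0.2,0.1,9.5],"twist": 0,"gripper": 0.6},
  {"translation": [0.2,0.1,10],"twist": 0,"gripper": 0.6},
])

```text
clock: 23.45
eef_pos: [572.3, 84.7, 57.5]
tcp_rot: [-2.508, -0.006, -0.227]
contact_force: [-0.1, -0.4, 0.2]
opening: 0.598
```

```bash
python3 - <<'E'
from h import *
s,R=st(); G=np.array([572.5,69.5,78]); T=G+19*R[:,2]
go(T,-0.221)
cv2.imwrite('pics/w11.png',grab_frame('wrist'))
E
```

```text
t 23.45 pos [572.3  84.7  57.5] x [ 0.974 -0.225  0.006] z [ 0.138  0.576 -0.806] F [-0.1 -0.4  0.2] op 0.598 q [-0.21  0.57  1.97  0.92  0.84 -0.71]
delta tool cm [ 0.38 -0.02 -0.63] twist -0.001
```

View pics/w11.png

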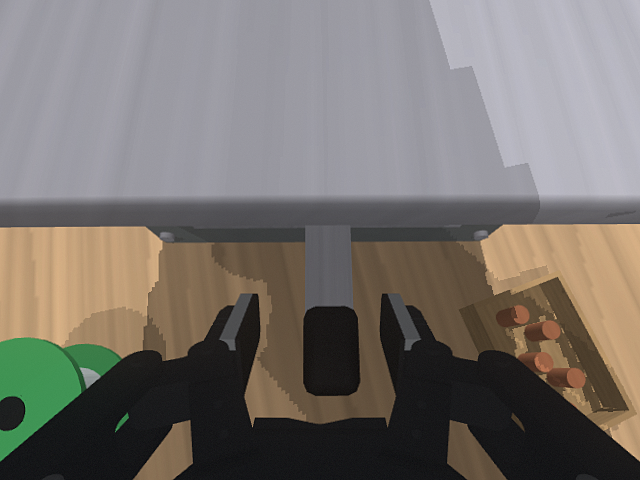

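The grip (331,350) lies between the pads, about 3–4 mm off to the right. I'll shift, back off 5 mm and close.

arm_command([
  {"translation": [0.2,0,-0.3],"twist": 0,"gripper": 0.6},
  {"translation": [0.4,0,-0.5],"twist": 0,"gripper": 0.5},
  {"translation": [0.4,0,-0.5],"twist": 0,"gripper": 0.3},
  {"translation": [0.4,0,-0.5],"twist": 0,"gripper": 0.1},
  {"translation": [0.4,0,-0.5],"twist": 0,"gripper": 0.1},
], squeeze=80)

```text
clock: 23.92
eef_pos: [574.9, 80.5, 63.4]
tcp_rot: [-2.506, -0.006, -0.226]
contact_force: [-5.5, -3.7, 13.8]
opening: 0.201
```

arm_command([
  {"translation": [0,0,0],"twist": 0,"gripper": 0.1},
  {"translation": [0,0,0],"twist": 0,"gripper": 0.1},
  {"translation": [0,0,0],"twist": 0,"gripper": 0.1},
  {"translation": [0,0,0],"twist": 0,"gripper": 0.1},
  {"translation": [0,0,0],"twist": 0,"gripper": 0.1},
])

```text
clock: 24.33
eef_pos: [574.8, 80.0, 63.5]
tcp_rot: [-2.507, -0.006, -0.226]
contact_force: [-2.9, -6.2, 0.4]
opening: 0.198
```

```bash
python3 - <<'E'
from h import *
s,R=st(); u=np.array([.2185,.976,0])
go(s['eef_pos']-56.5*u,-0.221)
cv2.imwrite('pics/w12.png',grab_frame('wrist'))
E
```

```text
t 24.33 pos [574.8  80.   63.5] x [ 0.975 -0.224  0.006] z [ 0.137  0.577 -0.805] F [-2.9 -6.2  0.4] op 0.198 q [-0.22  0.56  1.96  0.91  0.85 -0.7 ]
delta tool cm [ 0.03  4.55 -3.35] twist 0.0
```

View pics/w12.png

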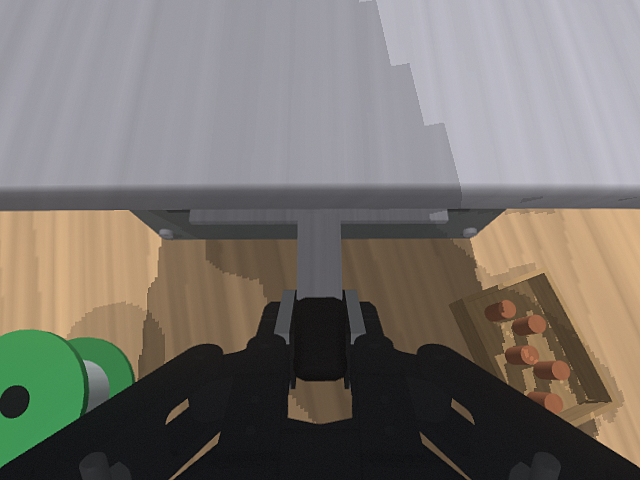

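The grip is pinched between the pads at (320,340), opening 0.20. Pulling straight out along the extractor's -x.

arm_command([
  {"translation": [0,0.4,-0.3],"twist": 0,"gripper": 0.1},
  {"translation": [0,0.8,-0.6],"twist": 0,"gripper": 0.1},
  {"translation": [0,1.3,-0.95],"twist": 0,"gripper": 0.1},
  {"translation": [0,1.8,-1.3],"twist": 0,"gripper": 0.1},
  {"translation": [0,2.3,-1.7],"twist": 0,"gripper": 0.1},
])

```text
clock: 24.8
eef_pos: [568.7, 52.9, 63.6]
tcp_rot: [-2.505, -0.006, -0.225]
contact_force: [8.0, 9.8, -11.8]
opening: 0.196
```

```bash
python3 - <<'E'
from h import *
s,R=st(); u=np.array([.2185,.976,0])
go(np.array([574.8,80,63.5])-56.5*u,-0.221)
E
```

```text
t 24.8 pos [568.7  52.9  63.6] x [ 0.975 -0.224  0.006] z [ 0.137  0.578 -0.804] F [  8.    9.8 -11.8] op 0.196 q [-0.27  0.56  1.96  0.88  0.88 -0.72]
delta tool cm [ 0.02  2.31 -1.7 ] twist -0.0
```

arm_command([
  {"translation": [0,0.5,-0.4],"twist": 0,"gripper": 0.1},
  {"translation": [0,1,-0.8],"twist": 0,"gripper": 0.1},
  {"translation": [0,1.5,-1.15],"twist": 0,"gripper": 0.1},
  {"translation": [0,2,-1.5],"twist": 0,"gripper": 0.1},
  {"translation": [0,2.3,-1.7],"twist": 0,"gripper": 0.1},
])

```text
clock: 25.22
eef_pos: [562.6, 25.4, 63.6]
tcp_rot: [-2.504, -0.006, -0.226]
contact_force: [6.1, 9.3, -6.1]
opening: 0.2
```

arm_command([
  {"translation": [0,0,0],"twist": 0,"gripper": 0.1},
  {"translation": [0,0,0],"twist": 0,"gripper": 0.1},
  {"translation": [0,0,0],"twist": 0,"gripper": 0.1},
  {"translation": [0,0,0],"twist": 0,"gripper": 0.1},
  {"translation": [0,0,0],"twist": 0,"gripper": 0.1},
])

```text
clock: 25.63
eef_pos: [562.6, 25.0, 63.6]
tcp_rot: [-2.505, -0.006, -0.226]
contact_force: [-2.5, -5.7, -0.5]
opening: 0.199
```

```bash
python3 - <<'E'
from h import *
s,R=st(); u=np.array([.2185,.976,0])
go(np.array([574.8,80,63.5])-56.5*u,-0.221)
print('moved',(np.array([574.8,80,63.5])-s['eef_pos'])@u)
cv2.imwrite('pics/w13.png',grab_frame('wrist'))
E
```

```text
t 25.63 pos [562.6  25.   63.6] x [ 0.975 -0.224  0.006] z [ 0.138  0.578 -0.804] F [-2.5 -5.7 -0.5] op 0.199 q [-0.33  0.56  1.96  0.86  0.9  -0.75]
delta tool cm [-0.01  0.02 -0.01] twist -0.0
moved 56.32459974994476
```

View pics/w13.png

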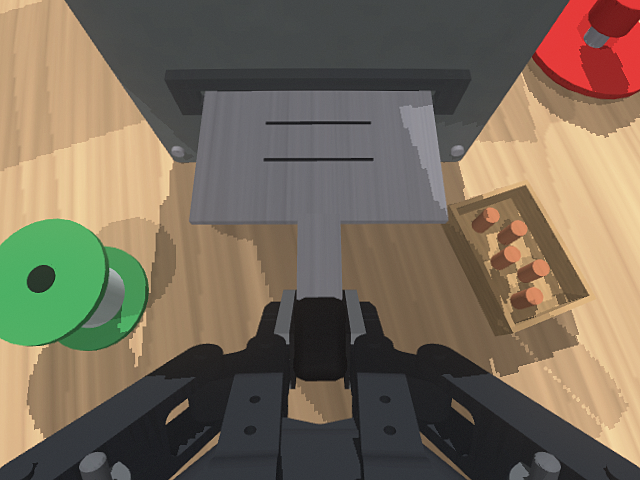

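The blade is out, with its front edge at wrist row 222, the slot frame at row 91, and scribe lines at rows 123 and 159. Measuring the opening.

```bash
python3 - <<'E'
from h import *
W=camera_model('wrist'); u=np.array([.2185,.976,0])
im=cv2.imread('pics/w13.png'); crop(im,160,60,480,240,2.5,'pics/c13.png')
f=onz(W,(319,220.5),77); 
for v in (91,93,123,159): print(v,(onz(W,(319,v),77)-f)@u)
print(f, 'front edge from face by knob', (np.array([587.2,130.2,0])-f)@u,'by lip',(np.array([586.7,132.6,0])-f)@u)
print('width', np.linalg.norm(onz(W,(190,220.5),77)-onz(W,(448,220.5),77)))
E
```

```text
91 69.23001194521294
93 67.9933585000818
123 50.16622910414276
159 30.389160592777642
[570.53789101  61.39886903  77.        ] front edge from face by knob 70.79057463704592 by lip 73.02372463704593
width 111.64829552513216
```

View pics/c13.png

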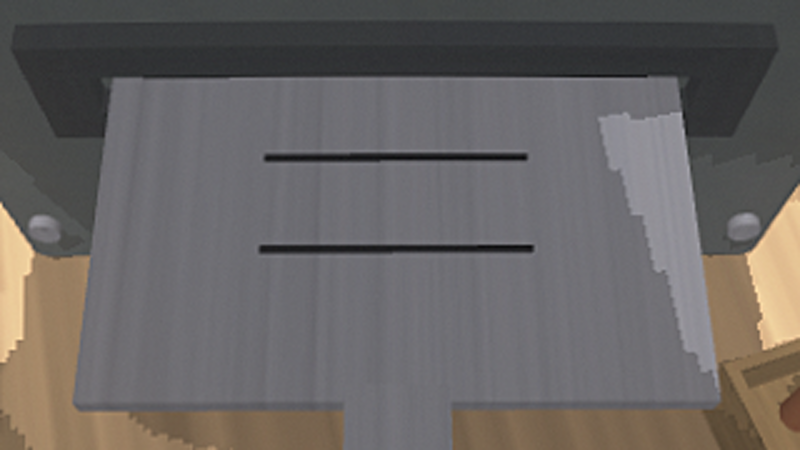

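The opening reads 59–63 mm by slot, knob-axis and lip references, centred near 60–61. Releasing and backing out along the tool axis.

arm_command([
  {"translation": [0,0,0],"twist": 0,"gripper": 0.3},
  {"translation": [0,0,0],"twist": 0,"gripper": 0.5},
  {"translation": [0,0,0],"twist": 0,"gripper": 0.6},
  {"translation": [0,0,0],"twist": 0,"gripper": 0.6},
  {"translation": [0,0,0],"twist": 0,"gripper": 0.6},
])

```text
clock: 26.1
eef_pos: [562.8, 25.1, 63.7]
tcp_rot: [-2.505, -0.006, -0.226]
contact_force: [0.3, 0.1, -0.5]
opening: 0.602
```

arm_command([
  {"translation": [0,0,-2],"twist": 0,"gripper": 0.6},
  {"translation": [0,0,-5],"twist": 0,"gripper": 0.6},
  {"translation": [0,0,-8],"twist": 0,"gripper": 0.6},
  {"translation": [0,0,-12],"twist": 0,"gripper": 0.6},
  {"translation": [0,0,-15],"twist": 0,"gripper": 0.6},
])

```text
clock: 26.52
eef_pos: [541.9, -62.9, 186.3]
tcp_rot: [-2.505, -0.007, -0.226]
contact_force: [0.8, 0.4, 1.0]
opening: 0.599
```

```bash
python3 - <<'E'
from h import *
go((560,13,75))
W=camera_model('wrist');u=np.array([.2185,.976,0]);im=grab_frame('wrist');cv2.imwrite('pics/w14.png',im)
a=grab_frame('scene');cv2.imwrite('pics/sc14.png',a)
print(W['pose'][:3,3])
E
```

```text
t 26.52 pos [541.9 -62.9 186.3] x [ 0.975 -0.224  0.007] z [ 0.138  0.578 -0.804] F [0.8 0.4 1. ] op 0.599 q [-0.49  0.39  1.87  0.68  1.17 -0.63]
delta tool cm [-1.000e-02  3.400e-01  1.359e+01] 
[536.03088268 -84.34928463 346.76548397]
```

View pics/w14.png

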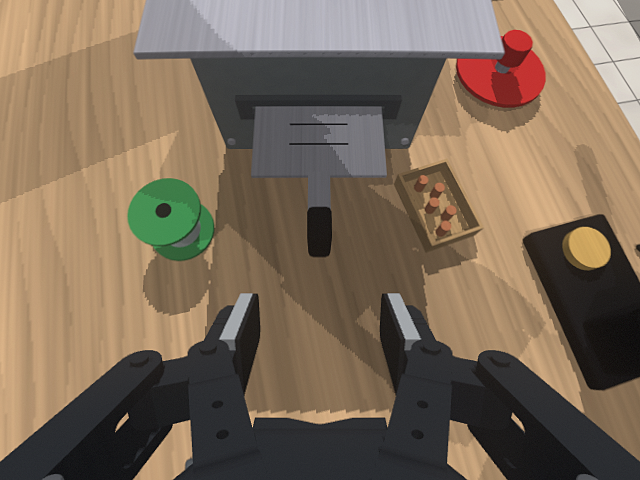

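View pics/sc14.png

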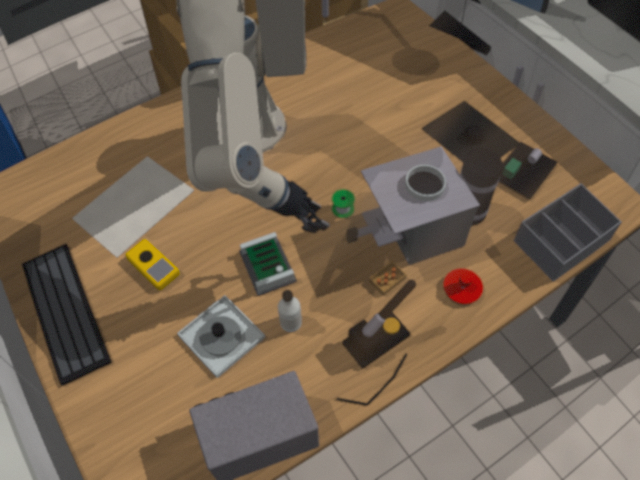

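The hand is clear. The wrist view has the blade front edge at row 176, the slot at row 107 and the grip at (319,230). The scene view has the cover in the tray at (218,333) and the bystanders looking unmoved. A last numeric check before handing in.

```bash
python3 - <<'E'
from h import *
np.set_printoptions(precision=1,suppress=True)
W=camera_model('wrist');S=camera_model('scene');u=np.array([.2185,.976,0])
f=onz(W,(319,176),77)
for v in (106,108): print('slot',v,(onz(W,(319,v),77)-f)@u)
print('lip-based',(onz(W,(319,57.5),187)-f)@u+60-10,'face-bottom',(onz(W,(319,148.5),0)-f)@u-10)
print('front-bottom of grip',onz(W,(319,257),52), 'knobface est', (np.array([587.2,130.2,0])-onz(W,(319,257),52))@u-74)
a=cv2.imread('pics/sc14.png');b=cv2.imread('pics/scene0.png')
def c(img,box,f):
    x0,y0,x1,y1=box;r=img[y0:y1,x0:x1].astype(int);m=f(r).astype(np.uint8);n,l,s,cc=cv2.connectedComponentsWithStats(m);i=1+np.argmax(s[1:,4]);return cc[i]+[x0,y0]
k=c(a,(205,320,232,345),lambda r:r.max(2)<75);print('knob px',k,onz(S,k,50))
g=lambda r:(r[...,1]-r[...,2]>40)&(r[...,1]-r[...,0]>40); y=lambda r:(r[...,2]-r[...,0]>100)
for n,box,fn in (('reel',(325,180,365,225),g),('meter',(110,225,190,300),y)): print(n,c(b,box,fn),c(a,box,fn))
for n,box in (('bottle',(270,285,310,340)),('carton',(362,258,412,300))):
    x0,y0,x1,y1=box;print(n,np.abs(a[y0:y1,x0:x1].astype(int)-b[y0:y1,x0:x1]).mean(), cv2.phaseCorrelate(np.float32(cv2.cvtColor(b[y0:y1,x0:x1],6)),np.float32(cv2.cvtColor(a[y0:y1,x0:x1],6))))
E
```

```text
slot 106 71.04104598198326
slot 108 68.8451223401178
lip-based 65.60934941171007 face-bottom 66.4317923876889
front-bottom of grip [559.8  -2.   52. ] knobface est 61.01125576236748
knob px [215.2 332.3] [ 594.7 -412.2   50. ]
reel [343.  198.7] [342.9 200. ]
meter [150.4 261.5] [150.4 261.8]
bottle 2.8401515151515153 ((0.035940128654814885, 0.052372688338191864), 1.018955931464831)
carton 6.437460317460317 ((-0.07421704358794656, 0.6509722874868089), 0.8622849934895833)
```

The estimates disagree: 59–61 mm by slot row, 61 by knob, 65–66 by lip and box bottom. The slot frame juts out and the cover had some play, so I need a better reference. I'll work through several references in the extractor frame.

```bash
python3 - <<'E'
from h import *
np.set_printoptions(precision=1,suppress=True)
W=camera_model('wrist');S=camera_model('scene');u=np.array([.2185,.976,0])
w=cv2.imread('pics/w14.png'); crop(w,200,30,440,270,2.5,'pics/c14.png')
a=cv2.imread('pics/sc14.png'); crop(a,330,150,490,270,5,'pics/c15.png')
D=camera_model('side'); b=grab_frame('side'); cv2.imwrite('pics/sd14.png',b); crop(b,220,250,420,400,4,'pics/c16.png')
E
```

```text
(no output)
```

View pics/c14.png

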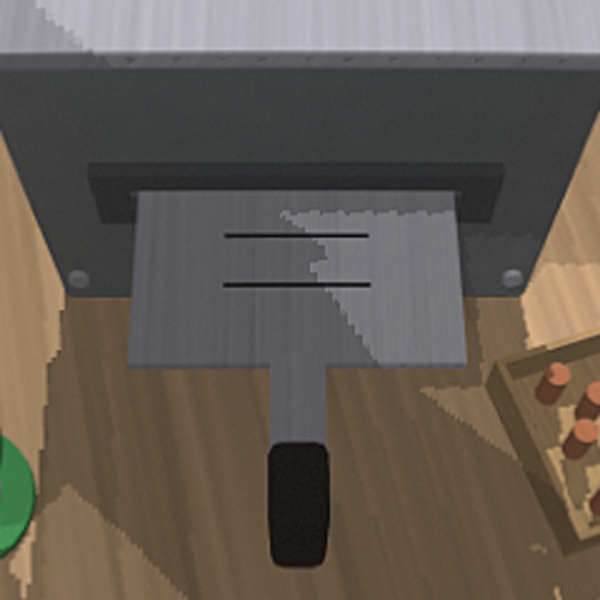

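View pics/c15.png

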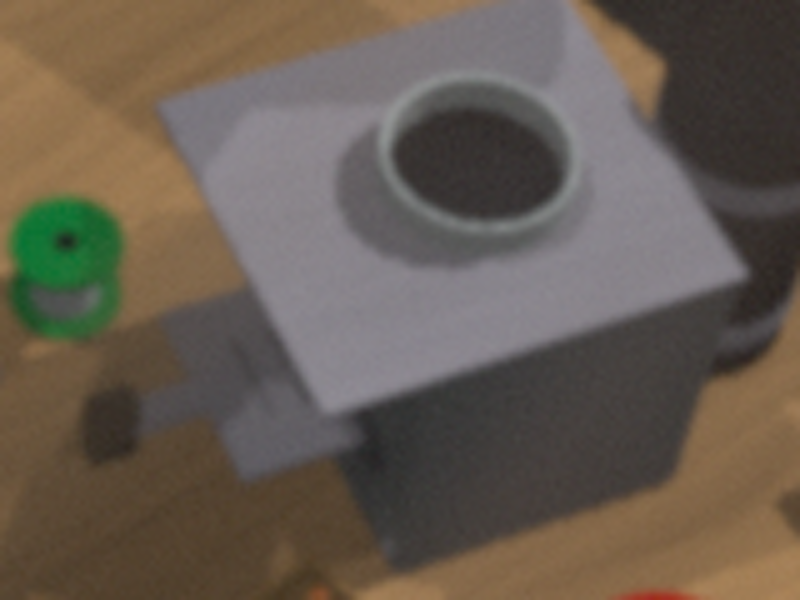

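View pics/c16.png

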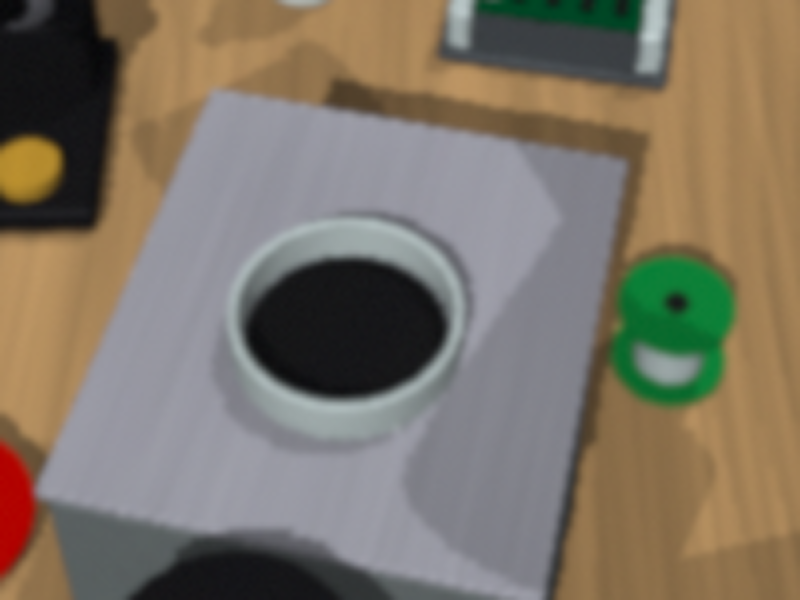

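```bash
python3 - <<'E'
from h import *
np.set_printoptions(precision=1,suppress=True)
s=sense(); print(s['eef_pos'],s['qvel'])
W=camera_model('wrist'); w=grab_frame('wrist'); cv2.imwrite('pics/w15.png',w); np.save('W15.npy',W,allow_pickle=True)
print(W['pose'][:3,3],camera_model('wrist')['pose'][:3,3])
crop(w,200,30,440,270,2.5,'pics/c17.png')
g=cv2.cvtColor(w,6).astype(int)
for x in (262,280,350,375): 
    c=g[:,x]; d=np.abs(np.diff(cv2.GaussianBlur(c.astype(np.float32).reshape(-1,1),(1,3),0).ravel())); print(x,[(i,int(c[i]),int(c[i+1])) for i in range(45,200) if d[i]>6 and d[i]>=d[max(i-2,0):i+3].max()])
E
```

```text
[543.2 -63.2 186.2] [ 0.  0.  0.  0. -0. -0.]
[536.8 -84.5 346.6] [536.3 -83.5 345.2]
262 [(50, 147, 110), (56, 96, 67), (105, 45, 77)]
280 [(50, 137, 106), (56, 85, 65), (105, 46, 80)]
350 [(50, 148, 110), (56, 85, 65), (105, 45, 80), (114, 89, 117), (174, 113, 93)]
375 [(50, 160, 118), (56, 89, 71), (105, 44, 78), (113, 91, 111), (174, 113, 87), (184, 97, 118), (194, 104, 84)]
```

View pics/c17.png

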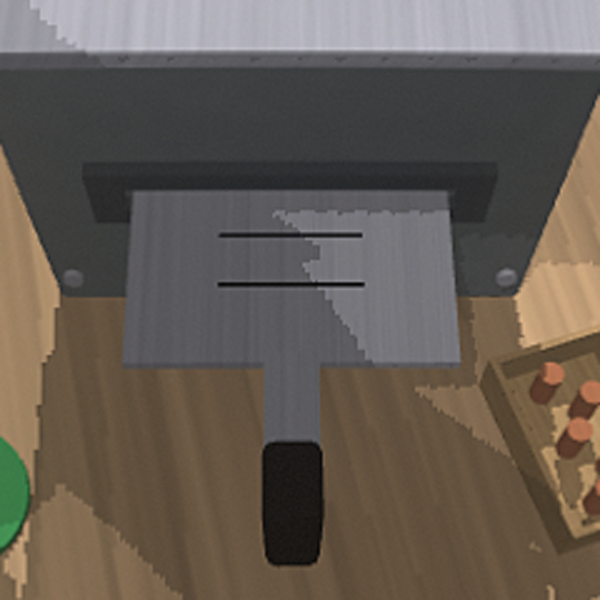

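The wrist pose reading varies by about 1.5 mm from reading to reading, so I'll average the readings at standstill and cross-check with PnP on the box's own known corners.

```bash
python3 - <<'E'
from h import *
np.set_printoptions(precision=2,suppress=True)
u=np.array([.2185,.976,0]); v=np.array([-.976,.2185,0])
Ps=[];
for i in range(12):
    Ps.append(camera_model('wrist')['pose']); w=grab_frame('wrist')
cv2.imwrite('pics/w16.png',w)
Ps=np.array(Ps); print(Ps[:,:3,3].mean(0),Ps[:,:3,3].std(0))
W=dict(camera_model('wrist')); P=np.eye(4); P[:3,:3]=Ro.from_matrix(Ps[:,:3,:3]).mean().as_matrix(); P[:3,3]=Ps[:,:3,3].mean(0); W['pose']=P; np.save('P16.npy',P)
f=onz(W,(310,175),77)@u
face_lip=onz(W,(319,57),187)@u+60; face_top=onz(W,(319,50.5),192)@u+60; bot=onz(W,(315,148.6),0)@u
print('front edge',f,'face lip',face_lip,'top',face_top,'bottom',bot,'slot',onz(W,(300,105.8),77)@u)
print('open',[x-f-10 for x in (face_lip,face_top,bot)])
crop(w,110,30,270,150,5,'pics/c18.png'); crop(w,380,30,540,150,5,'pics/c19.png')
E
```

```text
[536.13 -82.73 344.09] [0.14 0.33 0.46]
front edge 184.91646198229446 face lip 257.7403682722325 top 257.2159335056283 bottom 260.1279066569332 slot 254.27185972015917
open [np.float64(62.82390628993804), np.float64(62.299471523333835), np.float64(65.21144467463873)]
```

View pics/c18.png

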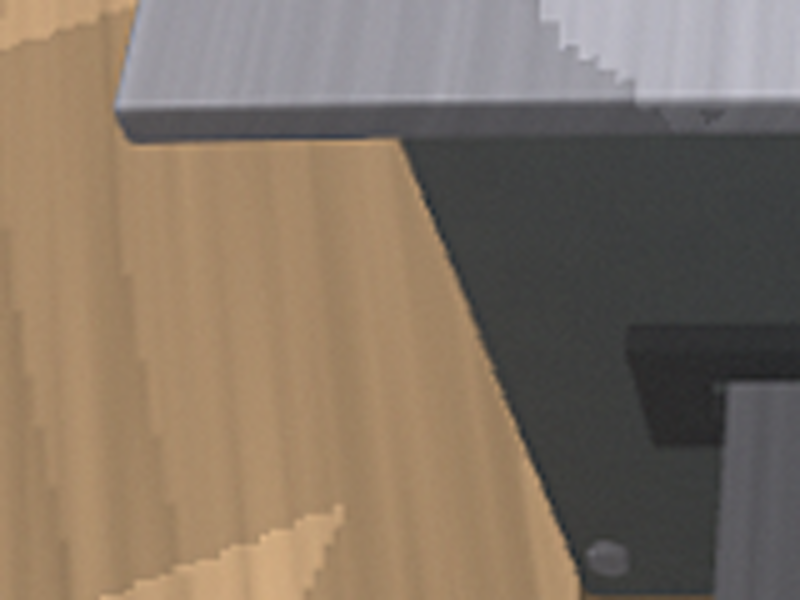

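View pics/c19.png

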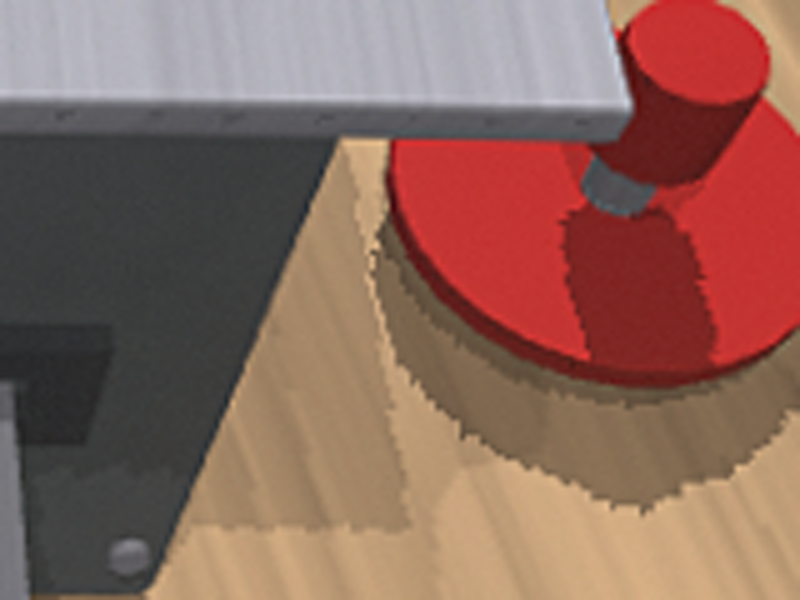

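```bash
python3 - <<'E'
from h import *
np.set_printoptions(precision=2,suppress=True)
W=camera_model('wrist'); W=dict(W); W['pose']=np.load('P16.npy')
K=np.array([[W['fx'],0,W['cx']],[0,W['fy'],W['cy']],[0,0,1.]]);dc=np.array(W['dist_coeffs'])
L=[(136,58.2),(503.6,57.4)];B=[(226,149),(410,149)]
l=[onz(W,p,187) for p in L]; b=[onz(W,p,0) for p in B]; print('widths',np.linalg.norm(l[0]-l[1]),np.linalg.norm(b[0]-b[1]))
for w in (200,204,206,208):
    obj=np.array([[-60,w/2,187],[-60,-w/2,187],[0,100,0],[0,-100,0]],float); img=np.array(L+B)
    ok,r,t=cv2.solvePnP(obj,img,K,dc,flags=cv2.SOLVEPNP_IPPE)
    R=cv2.Rodrigues(r)[0]; P=np.eye(4);P[:3,:3]=R.T;P[:3,3]=(-R.T@t).ravel(); M=dict(W);M['pose']=P
    err=np.abs(cv2.projectPoints(obj,r,t,K,dc)[0][:,0]-img).max()
    f=[onz(M,p,77) for p in ((249,175),(310,175),(384,175))]; g=onz(M,(316.5,256.3),52)
    print(w,'err',err,'front x',[round(float(q[0]),1) for q in f],'blade width',np.linalg.norm(f[0]-f[2]),'open',-f[1][0]-10,'by grip',-g[0]-74,'cam',P[:3,3])
E
```

```text
widths 206.25578296070574 200.2608338471488
200 err 1.5042968275998874 front x [-73.0, -73.2, -73.3] blade width 109.18621881230064 open 63.23177290998734 by grip 60.290688704979004 cam [-216.84    2.26  341.92]
204 err 0.7711524740367395 front x [-73.7, -74.0, -74.0] blade width 110.18118008046926 open 63.955350666625264 by grip 61.61014670668243 cam [-219.8     2.31  343.83]
206 err 0.5279642135080991 front x [-74.1, -74.3, -74.4] blade width 110.6776330568695 open 64.31802404091769 by grip 62.270985601562415 cam [-221.28    2.33  344.78]
208 err 0.7556131265938006 front x [-74.5, -74.7, -74.7] blade width 111.17340864184582 open 64.68128511745093 by grip 62.932561831347016 cam [-222.76    2.36  345.73]
```

The references with averaged poses put the opening at 62–64 mm, the travel sum at 61 and the bottom edge at 65. That is likely inside the 66 mm limit, but off centre. I'll re-grip and push it back about 2.5 mm.

```bash
python3 - <<'E'
from h import *
go((562.6,25,63.6),-0.221)
E
```

```text
t 27.32 pos [542.  -61.5 184.1] x [ 0.975 -0.224  0.006] z [ 0.138  0.579 -0.804] F [-0.3  0.2  0.2] op 0.598 q [-0.49  0.39  1.87  0.68  1.16 -0.63]
delta tool cm [-0.    0.02 14.98] twist -0.0
```

arm_command([
  {"translation": [0,0,3],"twist": 0,"gripper": 0.6},
  {"translation": [0,0,6],"twist": 0,"gripper": 0.6},
  {"translation": [0,0,9],"twist": 0,"gripper": 0.6},
  {"translation": [0,0,11],"twist": 0,"gripper": 0.6},
  {"translation": [0,0,12],"twist": 0,"gripper": 0.6},
])

```text
clock: 27.73
eef_pos: [557.5, 9.5, 85.7]
tcp_rot: [-2.504, -0.003, -0.225]
contact_force: [0.0, 0.4, 0.4]
opening: 0.599
```

```bash
python3 - <<'E'
from h import *
go((562.6,25,63.6),-0.221)
E
```

```text
t 27.73 pos [557.5   9.5  85.7] x [ 0.975 -0.223  0.003] z [ 0.135  0.58  -0.804] F [0.  0.4 0.4] op 0.599 q [-0.36  0.53  1.95  0.81  0.95 -0.72]
delta tool cm [0.14 0.01 2.74] twist -0.001
```

arm_command([
  {"translation": [0.1,0,1.3],"twist": 0,"gripper": 0.6},
  {"translation": [0.1,0,2.4],"twist": 0,"gripper": 0.6},
  {"translation": [0.1,0,2.6],"twist": 0,"gripper": 0.6},
  {"translation": [0.1,0,2.6],"twist": 0,"gripper": 0.3},
  {"translation": [0.1,0,2.6],"twist": 0,"gripper": 0.1},
])

```text
clock: 28.15
eef_pos: [562.4, 24.0, 65.3]
tcp_rot: [-2.504, -0.004, -0.225]
contact_force: [-0.3, 0.1, 0.7]
opening: 0.329
```

arm_command([
  {"translation": [0,0,0],"twist": 0,"gripper": 0.1},
  {"translation": [0,0,0],"twist": 0,"gripper": 0.1},
  {"translation": [0,0,0],"twist": 0,"gripper": 0.1},
  {"translation": [0,0,0],"twist": 0,"gripper": 0.1},
  {"translation": [0,0,0],"twist": 0,"gripper": 0.1},
])

```text
clock: 28.57
eef_pos: [562.3, 23.7, 65.9]
tcp_rot: [-2.504, -0.004, -0.224]
contact_force: [-6.2, -4.0, 6.4]
opening: 0.2
```

```bash
python3 - <<'E'
from h import *
s,R=st();u=np.array([.2185,.976,0]); print(s['eef_pos']@u)
go(s['eef_pos']+2.5*u,-0.221)
E
```

```text
145.97212913850362
t 28.57 pos [562.3  23.7  65.9] x [ 0.975 -0.222  0.004] z [ 0.136  0.579 -0.804] F [-6.2 -4.   6.4] op 0.2 q [-0.33  0.56  1.95  0.85  0.91 -0.74]
delta tool cm [-0.   -0.2   0.15] twist -0.0
```

arm_command([
  {"translation": [0,-0.05,0.04],"twist": 0,"gripper": 0.1},
  {"translation": [0,-0.1,0.08],"twist": 0,"gripper": 0.1},
  {"translation": [0,-0.15,0.12],"twist": 0,"gripper": 0.1},
  {"translation": [0,-0.2,0.15],"twist": 0,"gripper": 0.1},
  {"translation": [0,-0.25,0.18],"twist": 0,"gripper": 0.1},
])

```text
clock: 28.98
eef_pos: [562.7, 25.7, 65.9]
tcp_rot: [-2.506, -0.005, -0.224]
contact_force: [-5.3, -8.0, 2.9]
opening: 0.205
```

```bash
python3 - <<'E'
from h import *
s,R=st();u=np.array([.2185,.976,0]); print(s['eef_pos']@u-145.97)
go(s['eef_pos'],-0.221)
E
```

```text
2.0844397397134173
t 28.98 pos [562.7  25.7  65.9] x [ 0.975 -0.223  0.005] z [ 0.136  0.578 -0.804] F [-5.3 -8.   2.9] op 0.205 q [-0.33  0.56  1.95  0.85  0.9  -0.74]
delta tool cm [0. 0. 0.] twist 0.0
```

arm_command([
  {"translation": [0,0,0],"twist": 0,"gripper": 0.1},
  {"translation": [0,0,0],"twist": 0,"gripper": 0.3},
  {"translation": [0,0,0],"twist": 0,"gripper": 0.5},
  {"translation": [0,0,0],"twist": 0,"gripper": 0.6},
  {"translation": [0,0,0],"twist": 0,"gripper": 0.6},
])

```text
clock: 29.4
eef_pos: [563.1, 25.6, 66.1]
tcp_rot: [-2.506, -0.005, -0.225]
contact_force: [0.7, -0.4, -0.3]
opening: 0.596
```

arm_command([
  {"translation": [0,0,-2],"twist": 0,"gripper": 0.6},
  {"translation": [0,0,-5],"twist": 0,"gripper": 0.6},
  {"translation": [0,0,-8],"twist": 0,"gripper": 0.6},
  {"translation": [0,0,-12],"twist": 0,"gripper": 0.6},
  {"translation": [0,0,-15],"twist": 0,"gripper": 0.6},
])

```text
clock: 29.82
eef_pos: [542.6, -62.5, 188.8]
tcp_rot: [-2.506, -0.006, -0.225]
contact_force: [0.5, -0.8, 0.7]
opening: 0.599
```

```bash
python3 - <<'E'
from h import *
np.set_printoptions(precision=2,suppress=True)
u=np.array([.2185,.976,0])
for i in range(8): grab_frame('side')
Ps=[]
for i in range(12):
    Ps.append(camera_model('wrist')['pose']); w=grab_frame('wrist')
cv2.imwrite('pics/w17.png',w)
Ps=np.array(Ps)
W=dict(camera_model('wrist')); P=np.eye(4); P[:3,:3]=Ro.from_matrix(Ps[:,:3,:3]).mean().as_matrix(); P[:3,3]=Ps[:,:3,3].mean(0); W['pose']=P; np.save('P17.npy',P); print(Ps[:,:3,3].std(0))
g=cv2.cvtColor(w,6).astype(int)
for x in (280,315,350): 
    c=g[:,x]; d=np.abs(np.diff(c)); print(x,[(i,int(c[i]),int(c[i+1])) for i in range(40,275) if d[i]>9])
crop(w,200,30,440,270,2.5,'pics/c20.png')
a=grab_frame('scene'); crop(a,140,240,340,390,4,'pics/sc17.png')
print(sense()['contact_force'],sense()['clock'])
E
```

```text
[0.1  0.29 0.41]
280 [(53, 180, 121), (54, 121, 102), (55, 102, 90), (60, 84, 63), (96, 58, 45), (107, 36, 78), (108, 78, 96), (273, 78, 89), (274, 89, 101)]
315 [(52, 185, 171), (53, 171, 118), (54, 118, 101), (55, 101, 91), (59, 90, 79), (60, 79, 59), (107, 35, 82), (108, 82, 95), (115, 86, 117), (117, 125, 93), (122, 95, 58), (123, 58, 11), (124, 11, 93), (142, 91, 25), (144, 32, 95), (205, 85, 56), (206, 56, 17), (255, 17, 50), (256, 50, 83), (257, 83, 93)]
350 [(52, 182, 172), (53, 172, 117), (54, 117, 99), (59, 92, 81), (60, 81, 60), (96, 57, 46), (107, 37, 81), (108, 81, 97), (117, 90, 114), (173, 110, 81)]
[-0.67  0.7  -0.64] 30.8667
```

View pics/c20.png

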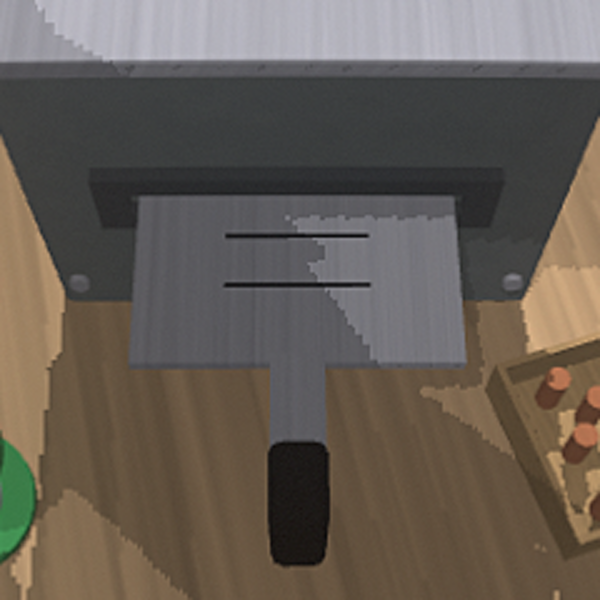

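View pics/sc17.png

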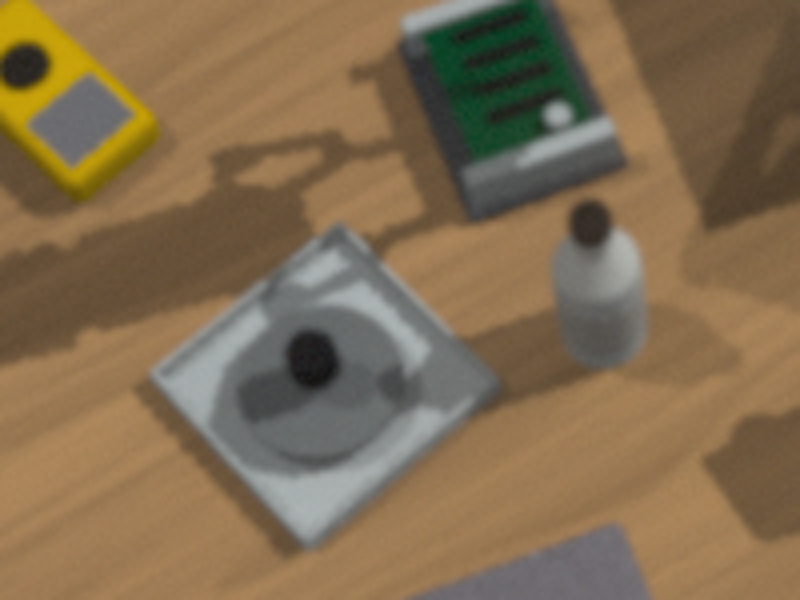

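```bash
python3 - <<'E'
from h import *
u=np.array([.2185,.976,0])
W=dict(camera_model('wrist'));W['pose']=np.load('P17.npy')
f=onz(W,(315,173.7),77)@u
print('front',f,'open lip',onz(W,(315,60),187)@u+50-f,'top',onz(W,(315,53.5),192)@u+50-f,'bottom',onz(W,(315,150),0)@u-10-f,'slot',onz(W,(315,107.5),77)@u-10-f)
print('vs face 257.5:',257.5-f-10)
E
```

```text
front 187.9086580500772 open lip 60.68761665263895 top 60.27346385477182 bottom 62.32923081050697 slot 56.83978878503069
vs face 257.5: 59.59134194992279
```

The references now read 60.3–62.3 mm by lip, plate top and box bottom. The slot reads 57 mm before adding the jutting frame. All fall within 54–66. The cover lies flat in the tray (knob at scene (218,330)), and the bottle, meter and reel are in place. Handing in.

```bash
python3 -c "
from rig import job,sense
print(job.sign_off(), sense()['clock'])"
```

```text
the job is handed in; nothing more can be done
the job is handed in; nothing more can be done
```

I moved the dust cover into the tray and pulled the damper gate out to about 60 mm. The job was handed in shortly after 31 s on the robot's clock, and no verdict is reported.

- **Cover:** I lifted it off the intake by the knob and lowered it until about 7 N of contact showed, then let go. It lies flat, and at release the hand was within about 2 mm of the tray centre. A rougher scene-camera fix put the knob about 12 mm off centre; both are inside the 35 mm limit.
- **Gate:** The moves have no tilt, so I leaned the tool about 36° by pushing at the arm's reach limit in free air. I pinched the grip and pulled, measured the opening at about 63 mm, re-gripped and pushed it back about 2 mm.
- **Final opening:** The last readings were 60.7 mm (lip), 60.3 mm (plate top) and 62.3 mm (box bottom). The slot edge read 56.8 mm, which is low because its frame juts out. All are within 54 to 66 mm.
- **Bystanders:** The meter, bottle and carton showed no shift of note. The reel shifted about 1 pixel (roughly 2 mm), likely lighting. The reel and meter were last measured just before the re-grip; after it I checked only by eye. The hand was clear of everything at the end.
- **Disagreements:** Early opening estimates ranged from 59 to 66 mm. Two causes were camera-pose noise of about 1.5 mm and using the loose cover as a reference. During the tilting, joint 3 read 0.059 against its stated 0.06 limit.

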